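# Set the mitre gauge of a model maker's bench saw to 30 degrees

### The job

The next blocks of the city model need a 30 degree mitre. Loosen the wing knob of the mitre gauge on the little bench saw, swing the gauge's fence until the pointer stands at its 30 degree mark, with the left end of the fence swung back towards you (the robot) and the end by the blade pointing away, then tighten the knob again firmly by hand but do not overtighten it. Leave the things lying around where they are.

Things in the scene. Friction and masses are not known exactly. Their poses are not given: they have to be found in the camera images.
- saw: model maker's bench saw, fixed: grey housing under an aluminium table 320 x 350 mm, flat top 120 mm above the bench. Origin: middle of its underside; x along the cut, away from the operator (robot), y left, z up. The blade stands 14 mm proud 22 mm right of the middle; a rip fence 30 mm high lies along x 118 mm right of it.
- gauge: the mitre gauge's steel bar, locked in the slot of the saw's table: it does not move. Origin on the head's vertical pivot axis at the level of the saw's table; x along the bar, away from the operator, y left, z up. The knob's axis is 45 mm behind the pivot (x = -45 mm); the pointer is fixed on the bar 90 mm behind the pivot, at the rim of the scale.
- fence (a joint): angle of the head (fence and protractor together) about the pivot, rad: 0 = fence square to the bar; grows counter-clockwise from above, so that the fence's left end comes back towards the operator. The 30 degree mark wanted is +0.5236. Free range -0.9 to 0.9. With the knob loose it moves at about 2 N at fence_grip and stays where it is left; with the knob tight it does not move.
- fence_grip (a point): point on the fence at mid thickness and mid height (22.5 mm above the saw's table), 85 mm left of the pivot and 22 mm in front of it: a place to hold or push. Axes turn with the head: x square to the fence, y along it to its left end, z up. Fence: upright aluminium bar 20 mm thick, 2 to 43 mm above the table, 190 mm long (130 left, 60 right of the pivot), both sides free here.
- fence_right_end (a point): middle of the fence's right end, 60 mm right of the pivot and 22 mm in front of it, 22.5 mm above the table; axes as at fence_grip.
- head: the gauge's head: the fence and behind it a grey half-round protractor plate, radius 88 mm, top 11 mm above the saw's table. Its rim has black marks every 5 degrees, longer and thicker ones every 15, the middle one 0: 30 is the second long mark from the middle. Origin on the pivot at table level, axes as at fence_grip.
- knob_grip (a point): on the vertical axis of the dark steel wing knob (T shape), 62 mm above the saw's table; x along the wing, z up. The wing is a flat upright bar 80 mm long, 12 mm thick, 44 to 72 mm above the table, on a round hub 23 mm across. Counter-clockwise from above loosens, clockwise tightens. It may stand at any angle; where it gets tight, and how tight it was left, differ every time: judge by torque.
- wing: the same knob; origin on its axis at table level, axes as at knob_grip. 1.5 rad counter-clockwise from any start frees the clamp; up to half a turn does no harm. It sinks 2.4 mm per rad clockwise. Loose it turns with 0.03 N m; once it bites the torque rises about 0.6 N m per rad. Firmly hand-tight is 0.3 to 0.5 N m: aim at 0.42 (11 N pushing 38 mm from the axis). Over 0.55 is too much.
- washer: steel clamp washer, 34 mm across, 6 mm thick, around the knob's stud between knob and protractor plate; the knob presses it on the plate and so locks the head. It does not turn. Origin on the knob's axis at table level.
- offcut: plywood offcut 70 x 35 x 30 mm lying on the saw's table right of the blade; leave alone.
- tower: white stepped model tower, 60 x 60 x 170 mm, on the bench to the right; leave alone.
- house: white model house, 100 x 70 x 70 mm, on the bench to the left beyond the saw; leave alone.
- push_stick: plywood push stick 235 x 55 x 10 mm lying on the bench to the left; leave alone.

How it is judged:
By the outcome, as a careful person would: the job done as asked, in the order asked, and still so for the second after the job is handed in, with the robot touching nothing.
It also fails if it takes over 72 s, if anything falls off the work surface, if the arm or the gripper's body presses on something with over 40 N, if the wrist force passes 120 N, or if a joint passes its speed limit or range.

### The arm

A 6-joint arm with a two-finger parallel gripper is mounted at the origin on the work surface. World frame = base frame: x ahead of the robot, y to its left, z up, the work surface at z = 0. Lengths are in mm, angles in rad, forces in N, time in s.
With the tool pointing down it reaches from about 325 to 900 mm from the base axis. Payload 6.1 kg.
Tool frame: the origin (TCP) lies midway between the tips of the shut fingers; the grasp point (between the pads) lies 19 mm behind it (hold_point_z is the distance from the TCP to the grasp point, in mm); z points along the fingers, y is the line along which they close (so a half turn about z gives the same grasp; the last joint's range is limited). The gripper opens to 87 mm and grips with 3 to 60 N. Pads are 19 mm wide; open, the fingers measure 117 mm over their backs; the gripper's body (75 mm by 190 mm) begins 51 mm behind the grasp point.
Start: joints at [1.079, 0.22, 1.526, -0, 1.395, -0.126], TCP at [223.558, 583.641, 187.738] pointing down, gripper open.
Joint ranges: [-2.98, 2.98], [-0.91, 2.08], [0.09, 2.57], [-1.24, 4.39], [0.2, 2.65], [-2.68, 2.68]. Speed limits (rad/s): [2.57, 2.57, 3.01, 3.14, 3.14, 3.14].

### API

Orientations are given as a rotation vector (axis times angle).
In Python, from rig import * gives the robot as it stands. The module is installed in compiled form; this text tells all that it offers.
- The arm moves only by the tool servo_tool, never from a script. Its arguments are lists of equal length, an entry for each row: "delta_pos": the shift along the tool's x, y, z in m, a list of three; "dr": the turn, a rotation vector about the tool's x, y, z in degrees, a list of three; "grip": the closure, from -1 (fully open) to 1 (shut), so that 0 is half open. A call has exactly 8 rows; each row is the pose to reach, as a shift and turn from the pose commanded when the call began, along the tool's axes at that moment; what a row does not reach only later rows make up. A row lasts 1/12 s, in which the tool goes at most 41.7 mm and 7.16 degrees, less where a joint would pass 70% of its speed; a pose out of reach is approached as far as the arm can. A call with a gripper value outside its range is refused whole. The fingers move at their own pace and stop on an object; "newtons" is the grip in N (left out, the last holds). Time passes only in rows, so rows that repeat a pose let the fingers close, or fill a call up. It gives the time, the measured TCP pose, the force, the opening and the grip force at its end, in the units of the state.
- get_obs(): the state, without advancing time (a new reading comes with each control period).
- read_camera(name): name is "side" or "top"; returns a dict with "pixels" (400x640x3 uint8, red, green, blue), "depth" (400x640 float32, mm along the optical axis (not along the pixel's ray), 0 where there is no reading), "vfov" (degrees; the focal length in pixels is half the picture's height over the tangent of half this angle, whatever the lens; pixels are square), "cx", "cy" (the principal point, pixels), "R" (3x3) and "t" (3): a world point X has camera coordinates R X + t. Camera axes: x right, y down, z forward; pixel columns grow to the right and rows downward; lengths in mm; the calibration is good to about 2 mm. A picture is of the moment at which its call begins.
- job_done(): hands the job in; it is judged then, once.
The state is a dict: "time_s": time; "joint_positions": joint angles; "qd": joint speeds; "tau": joint torques, N m; "eef_pos": TCP position; "tool_rot": TCP orientation; "ft_force": force on the tool from outside, world axes, zero at the start; "moment": the same for the moment, N m; "finger_gap": opening from 0.0 (shut) to 1.0 (fully open); "gripper_force": force on a finger pad.
Only numpy, scipy, OpenCV 4.12 (cv2) and the standard library are available. Lean on these libraries where they do the work, as an engineer would, in place of code of your own. Each camera call takes 0.05 s, during which the arm holds its last target. There are 200 camera calls.

## Working session

There is one attempt and no reset: what is moved stays moved. The work goes in short steps, Python scripts to look and compute and a tool call to move; the robot and the scene stay as the last step left them, time stands still between calls to the robot, and variables do not carry over. Pictures are saved under pics/ and viewed, at most 10 in all, crops included, and the job is handed in when it is done.

Besides the shell and the picture viewer there is one more tool, called after "Call:" as name(argument=value, ...) on one line, values as JSON. servo_tool: Moves the arm, as the interface text tells. Its arguments: {"type":"object","properties":{"delta_pos":{"type":"array","items":{"type":"array","items":{"type":"number"}}},"dr":{"type":"array","items":{"type":"array","items":{"type":"number"}}},"grip":{"type":"array","items":{"type":"number"}},"newtons":{"type":"number"}},"required":["delta_pos","dr","grip"]}

```bash
mkdir -p pics; cat > h.py <<'E'
from rig import *
import numpy as np, cv2
from scipy.spatial.transform import Rotation as Ro
def pt(c,u,v,z=None,d=None):
    f=200/np.tan(np.radians(c["vfov"]/2)); r=np.array([(u-c["cx"])/f,(v-c["cy"])/f,1.])
    R=np.array(c["R"]);t=np.array(c["t"])
    o=-R.T@t; w=R.T@r
    if z is not None: return o+w*(z-o[2])/w[2]
    return o+w*(c["depth"][int(round(v)),int(round(u))] if d is None else d)
E
python3 - <<'E'
from h import *
for n in("top","side"):
    c=read_camera(n); np.save(n+".npy",c,allow_pickle=True); cv2.imwrite(f"pics/{n}.png",c["pixels"][:,:,::-1])
    print(n,c["vfov"],c["cx"],c["cy"],np.round(c["R"],3).tolist(),np.round(c["t"]))
o=get_obs();print(o)
E
```

```text
top 46.21011557446188 314.49715264906865 204.76884192082193 [[-0.016, -1.0, -0.004], [-0.991, 0.017, -0.132], [0.132, 0.002, -0.991]] [ -25.  583. 1501.]
side 45.82791703347786 319.5471321351547 209.38648142288162 [[-0.954, -0.299, -0.011], [-0.184, 0.615, -0.767], [0.236, -0.73, -0.641]] [ 554.  240. 1231.]
{'time_s': 0.1, 'joint_positions': array([ 1.07887333e+00,  2.21119785e-01,  1.52748811e+00,  1.55225361e-06,
        1.39473285e+00, -1.26089220e-01]), 'qd': array([-1.38900339e-03, -3.89253545e-03, -8.51241542e-04,  7.94443249e-05,
        3.68032008e-04,  7.42378503e-04]), 'tau': array([ 7.93811687e-04, -4.95947778e+01, -3.88519084e+01,  7.00590969e-02,
        5.14977705e-02, -3.93626158e-05]), 'eef_pos': array([223.27991111, 583.08843914, 186.76829132]), 'tool_rot': array([-5.71354465e-01, -3.08865708e+00,  2.61466503e-03]), 'ft_force': array([0.09994377, 0.70702065, 0.27818291]), 'moment': array([0.01507841, 0.02954509, 0.01085604]), 'gripper_force': 0.0, 'finger_gap': 1.001634194720065}
```

View pics/top.png

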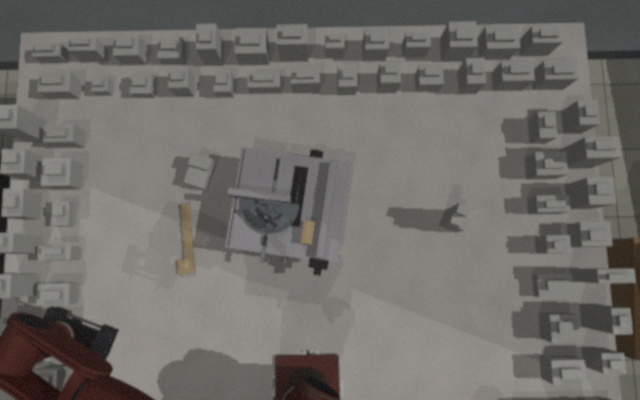

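View pics/side.png

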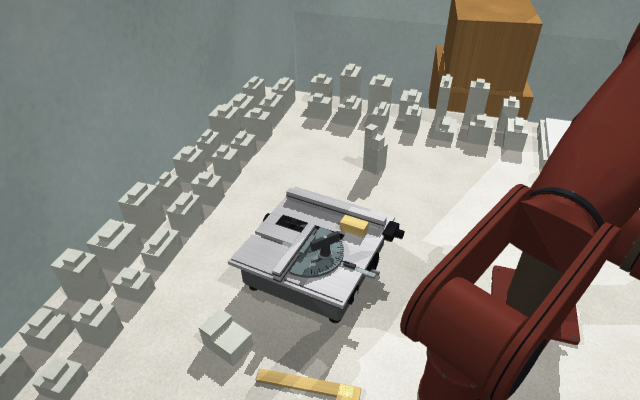

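```bash
python3 - <<'E'
from h import *
c=np.load("top.npy",allow_pickle=True).item(); s=np.load("side.npy",allow_pickle=True).item()
a=c["pixels"][140:280,215:365,::-1]; cv2.imwrite("pics/ct.png",cv2.resize(np.clip(a*1.6,0,255).astype(np.uint8),None,fx=4,fy=4,interpolation=2))
b=s["pixels"][180:325,225:410,::-1]; cv2.imwrite("pics/cs.png",cv2.resize(b,None,fx=4,fy=4,interpolation=2))
E
```

```text
(no output)
```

View pics/ct.png

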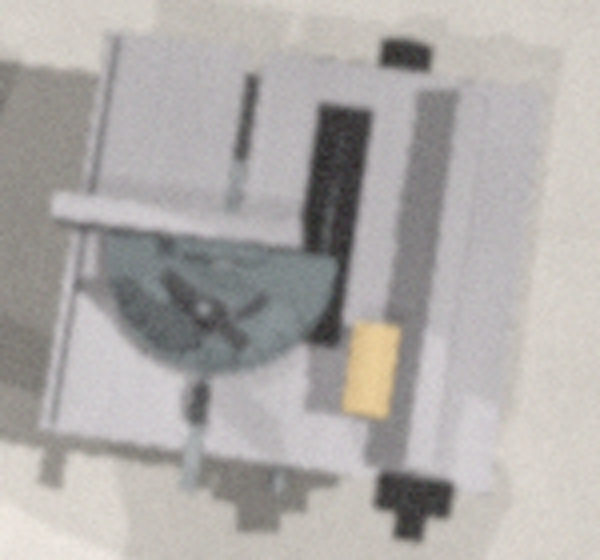

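View pics/cs.png

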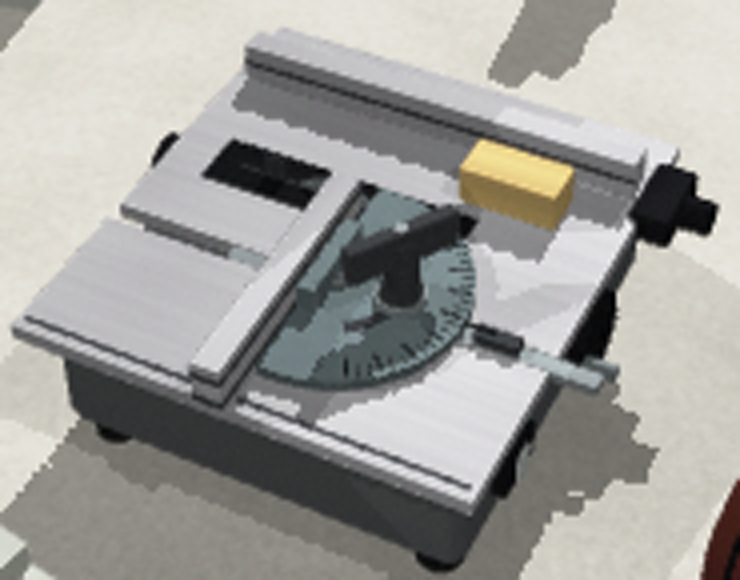

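```bash
python3 - <<'E'
from h import *
c=np.load("top.npy",allow_pickle=True).item(); s=np.load("side.npy",allow_pickle=True).item()
T=lambda x,y,z:pt(c,215+(x+.5)/4-.5,140+(y+.5)/4-.5,z)
S=lambda x,y,z:pt(s,225+(x+.5)/4-.5,180+(y+.5)/4-.5,z)
p=lambda n,v:print(n,np.round(v,1))
for n,a in dict(cTL=(110,37,120),cBL=(45,430,120),cBR=(495,487,120),bar0=(190,485,120),bar1=(252,75,120),wA=(168,275,192),wB=(243,345,192),hub=(205,310,192),fL=(53,208,163),fR=(302,232,163)).items(): p("top "+n,T(*a))
for n,a in dict(cL=(15,328,120),cN=(468,508,120),bar0=(603,380,120),bar1=(135,222,120),wA=(345,258,192),wB=(465,209,192),hub=(402,229,192),f0=(197,367,163),f1=(330,175,163),f0b=(222,375,163),f1b=(357,183,163),tipptr=(470,327,131)).items(): p("side "+n,S(*a))
# depth point cloud of wing from both cams
for n,q,b in(("top",c,(215,140,365,280)),("side",s,(225,180,410,325))):
    P=np.array([pt(q,u,v) for v in range(b[1],b[3]) for u in range(b[0],b[2]) if q["depth"][v,u]>0])
    np.save(n+"P.npy",P)
    for lo,hi in((116,124),(157,167),(184,198)):
        m=P[(P[:,2]>lo)&(P[:,2]<hi)]
        print(n,lo,len(m),np.round(m.min(0)),np.round(m.max(0)),np.round(np.median(m,0)))
    m=P[(P[:,2]>176)&(P[:,2]<200)]
    k=np.median(m[:,:2],0); m=m[np.hypot(*(m[:,:2]-k).T)<60]
    e,v=np.linalg.eigh(np.cov(m[:,:2].T)); print("wing",len(m),m.mean(0).round(1),v[:,1].round(3),np.sqrt(e).round(1), np.ptp((m[:,:2]@v[:,1])).round(1), np.percentile(m[:,2],[50,90]))
    ((x,y),(w,h),a)=cv2.minAreaRect(m[:,:2].astype(np.float32)); print(x,y,w,h,a)
E
```

```text
top cTL [753.5 191.3 120. ]
top cBL [444.6 240.1 120. ]
top cBR [ 395.5 -104.8  120. ]
top bar0 [400.8 128.6 120. ]
top bar1 [720.9  79.2 120. ]
top wA [553.9 136.3 192. ]
top wB [501.2  81.2 192. ]
top hub [527.5 109.1 192. ]
top fL [610.3 227.2 163. ]
top fR [588.7  38.7 163. ]
side cL [756.4 199.5 120. ]
side cN [447.4 253.2 120. ]
side bar0 [394.8 135.7 120. ]
side bar1 [722.5  87.7 120. ]
side wA [553.1 150.2 192. ]
side wB [496.  88. 192.]
side hub [527.9 116.3 192. ]
side f0 [617.2 233.2 163. ]
side f1 [596.5  51.3 163. ]
side f0b [601.  234.8 163. ]
side f1b [577.3  53.7 163. ]
side tipptr [481.1 126.5 131. ]
top 116 6556 [ 355. -148.  116.] [760. 243. 124.] [592.  32. 121.]
top 157 379 [ 427. -103.  157.] [698. 228. 167.] [600. 130. 163.]
top 184 110 [501.  80. 184.] [558. 142. 197.] [530. 109. 192.]
wing 121 [528.7 109.5 191.1] [0.68  0.733] [ 4. 22.] 78.9 [191.85022263 195.8540349 ]
528.77392578125 109.60392761230469 78.54906463623047 16.71088409423828 44.346031188964844
side 116 5785 [ 356. -143.  116.] [760. 249. 124.] [575.  96. 118.]
side 157 510 [501.  43. 157.] [623. 233. 167.] [599. 139. 160.]
side 184 139 [500.  83. 184.] [559. 145. 192.] [530. 117. 188.]
wing 217 [529.3 117.3 185.2] [0.685 0.729] [ 3.8 23.4] 79.9 [186.32376698 189.52829514]
528.20263671875 116.06431579589844 79.69314575195312 18.667020797729492 45.431663513183594
```

```bash
cat >> h.py <<'E'
def yaw(R): return np.degrees(np.arctan2(R[1,1],R[0,1]))   # heading of tool y
def go(xyz,y):
    o=get_obs(); R=Ro.from_rotvec(o["tool_rot"]).as_matrix(); c,s=np.cos(np.radians(y)),np.sin(np.radians(y))
    G=np.array([[-s,c,0],[c,s,0],[0,0,-1]]).astype(float)
    print("t",o["time_s"],"pos",o["eef_pos"].round(1),"yaw",yaw(R).round(2),"q6",o["joint_positions"][5].round(2))
    print("dpos",(R.T@(np.array(xyz)-o["eef_pos"])/1000).round(4),"dr",np.degrees(Ro.from_matrix(R.T@G).as_rotvec()).round(2))
E
python3 -c "
from h import *
go([528,113,235],-43.5)"
```

```text
t 0.1 pos [223.3 583.1 186.8] yaw 69.04 q6 -0.13
dpos [-0.4527 -0.3301 -0.0478] dr [-8.0000e-02  9.0000e-02  1.1254e+02]
```

Call:
servo_tool(delta_pos=[[-0.03, -0.02, -0.03], [-0.45, -0.33, -0.048], [-0.45, -0.33, -0.048], [-0.45, -0.33, -0.048], [-0.45, -0.33, -0.048], [-0.45, -0.33, -0.048], [-0.45, -0.33, -0.048], [-0.45, -0.33, -0.048]], dr=[[0, 0, 7], [0, 0, 112.5], [0, 0, 112.5], [0, 0, 112.5], [0, 0, 112.5], [0, 0, 112.5], [0, 0, 112.5], [0, 0, 112.5]], grip=[-1, -1, -1, -1, -1, -1, -1, -1])

```text
time_s: 0.77
eef_pos: [399.6, 310.2, 226.0]
tool_rot: [-1.986, -2.434, 0.0]
ft_force: [0.4, 0.9, -0.1]
finger_gap: 1.0
gripper_force: 0.0
```

```bash
python3 -c "
from h import *
go([528,113,235],-43.5)"
```

```text
t 0.7667 pos [399.6 310.2 226. ] yaw 11.57 q6 0.3
dpos [-0.2189  0.0862 -0.009 ] dr [-1.000e-02  1.000e-02  5.507e+01]
```

Call:
servo_tool(delta_pos=[[-0.219, 0.086, -0.009], [-0.219, 0.086, -0.009], [-0.219, 0.086, -0.009], [-0.219, 0.086, -0.009], [-0.219, 0.086, -0.009], [-0.219, 0.086, -0.009], [-0.219, 0.086, -0.009], [-0.219, 0.086, -0.009]], dr=[[0, 0, 55], [0, 0, 55], [0, 0, 55], [0, 0, 55], [0, 0, 55], [0, 0, 55], [0, 0, 55], [0, 0, 55]], grip=[-1, -1, -1, -1, -1, -1, -1, -1])

```text
time_s: 1.43
eef_pos: [529.1, 113.5, 234.5]
tool_rot: [-2.888, -1.236, 0.002]
ft_force: [-0.2, 0.8, -1.0]
finger_gap: 0.999
gripper_force: 0.0
```

```bash
python3 - <<'E'
from h import *
go([528,113,235],-43.5)
for n,b in(("top",(215,140,365,280)),("side",(225,140,410,285))):
    c=read_camera(n); np.save(n+"2.npy",c,allow_pickle=True)
    a=c["pixels"][b[1]:b[3],b[0]:b[2],::-1]; cv2.imwrite(f"pics/{n}2.png",cv2.resize(a,None,fx=4,fy=4,interpolation=2))
a=cv2.imread("pics/top2.png");b=cv2.imread("pics/side2.png")
m=np.zeros((600,800,3),np.uint8); m[:300]=0
h=cv2.resize(a,(385,360)); m2=np.hstack([h,cv2.resize(b,(415,360))]); cv2.imwrite("pics/m2.png",m2)
E
```

```text
t 1.4333 pos [529.1 113.5 234.5] yaw -43.66 q6 0.83
dpos [-0.0011 -0.0005 -0.0005] dr [-0.04  0.06 -0.16]
```

View pics/side2.png

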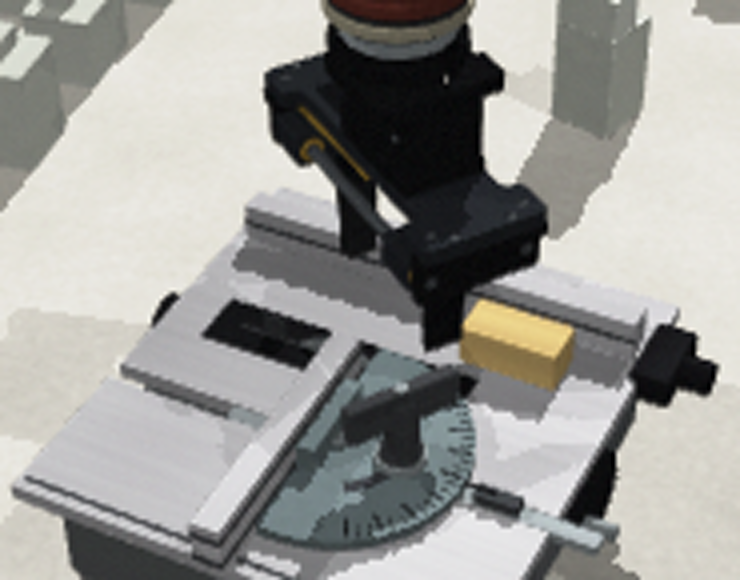

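```bash
python3 - <<'E'
from h import *
for n,b in(("side",(225,140)),("top",(215,140))):
    c=np.load(n+"2.npy",allow_pickle=True).item(); R=np.array(c["R"]);t=np.array(c["t"]);f=200/np.tan(np.radians(c["vfov"]/2))
    yv=np.array([.7235,-.690,0]);xv=np.array([.690,.7235,0])
    for sgn in(-1,1):
        for r in(43.5,58.5):
            for w in(-9.5,9.5):
                X=R@(np.array([529.1,113.5,234.5])+sgn*r*yv+w*xv)+t; u=f*X[0]/X[2]+c["cx"];v=f*X[1]/X[2]+c["cy"]
                print(n,sgn,r,w,round((u+.5-b[0])*4-.5),round((v+.5-b[1])*4-.5))
E
```

```text
side -1 43.5 -9.5 452 371
side -1 43.5 9.5 424 382
side -1 58.5 -9.5 466 387
side -1 58.5 9.5 437 398
side 1 43.5 -9.5 380 287
side 1 43.5 9.5 352 297
side 1 58.5 -9.5 368 273
side 1 58.5 9.5 341 283
top -1 43.5 -9.5 160 355
top -1 43.5 9.5 141 337
top -1 58.5 -9.5 145 371
top -1 58.5 9.5 126 353
top 1 43.5 -9.5 244 266
top 1 43.5 9.5 225 248
top 1 58.5 -9.5 258 251
top 1 58.5 9.5 239 233
```

View pics/top2.png

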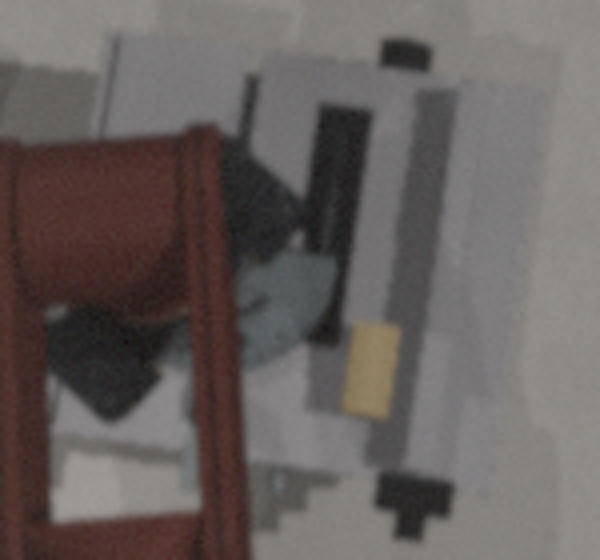

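```bash
python3 - <<'E'
from h import *
c=np.load("side2.npy",allow_pickle=True).item()
for x,ys in((440,(250,290,310,325,335,341,346)),(355,(200,220,235,243,249))):
    for y in ys:
        u=225+(x+.5)/4-.5;v=140+(y+.5)/4-.5
        print(x,y,pt(c,u,v).round(0))
E
```

```text
440 250 [481. 202. 378.]
440 290 [484. 193. 344.]
440 310 [493. 159. 300.]
440 325 [494. 154. 284.]
440 335 [494. 153. 276.]
440 341 [494. 155. 273.]
440 346 [494. 154. 268.]
355 200 [544. 148. 356.]
355 220 [565.  89. 294.]
355 235 [564.  91. 284.]
355 243 [564.  91. 278.]
355 249 [564.  91. 273.]
```

Call:
servo_tool(delta_pos=[[0, 0, 0], [0, 0, 0], [0, 0, 0], [0, 0, 0], [0, 0, 0], [0, 0, 0], [0, 0, 0], [0, 0, 0]], dr=[[0, 0, 0], [0, 0, 0], [0, 0, 0], [0, 0, 0], [0, 0, 0], [0, 0, 0], [0, 0, 0], [0, 0, 0]], grip=[1, 1, 1, 1, 1, 1, 1, 1], newtons=20)

```text
time_s: 2.2
eef_pos: [528.5, 115.6, 235.2]
tool_rot: [2.882, 1.251, 0.0]
ft_force: [0.4, 0.1, 0.2]
finger_gap: 0.481
gripper_force: 0.0
```

```bash
python3 - <<'E'
from h import *
o=get_obs();print(o["eef_pos"],o["finger_gap"],o["time_s"],o["moment"],o["ft_force"])
c=read_camera("side"); np.save("side3.npy",c,allow_pickle=True); s=np.load("side.npy",allow_pickle=True).item()
R=np.array(c["R"]);t=np.array(c["t"]);f=200/np.tan(np.radians(c["vfov"]/2))
X=R@o["eef_pos"]+t; u=f*X[0]/X[2]+c["cx"];v=f*X[1]/X[2]+c["cy"]; print("pred tip",u,v)
a=c["pixels"][160:260,270:370,::-1]; cv2.imwrite("pics/s3.png",cv2.resize(a,None,fx=6,fy=6,interpolation=2))
E
```

```text
[528.53899476 115.6291983  235.23868192] 0.4807871361378613 2.2 [-0.0192661   0.0967501  -0.02381701] [0.37992731 0.1317464  0.1747182 ]
pred tip 324.87107593299885 223.31324516254836
```

View pics/s3.png

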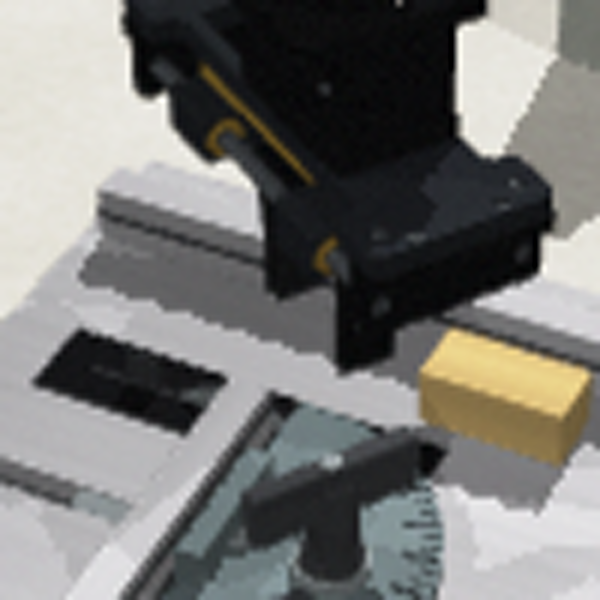

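Call:
servo_tool(delta_pos=[[0, 0, 0], [0, 0, 0], [0, 0, 0], [0, 0, 0], [0, 0, 0], [0, 0, 0], [0, 0, 0], [0, 0, 0]], dr=[[0, 0, 0], [0, 0, 0], [0, 0, 0], [0, 0, 0], [0, 0, 0], [0, 0, 0], [0, 0, 0], [0, 0, 0]], grip=[1, 1, 1, 1, 1, 1, 1, 1], newtons=20)

```text
time_s: 2.92
eef_pos: [528.6, 115.6, 235.2]
tool_rot: [-2.882, -1.25, 0.0]
ft_force: [-0.4, 0.2, -0.9]
finger_gap: 0.005
gripper_force: 0.0
```

```bash
python3 - <<'E'
from h import *
o=get_obs();print(o["eef_pos"],o["finger_gap"],o["time_s"],o["moment"],o["ft_force"])
def cloud(c): return np.array([pt(c,u,v) for v in range(150,260) for u in range(260,380) if c["depth"][v,u]>0])
c=read_camera("side"); np.save("side4.npy",c,allow_pickle=True)
for n,q in(("open","side2"),("half","side3"),("shut","side4")):
    P=cloud(np.load(q+".npy",allow_pickle=True).item()); m=P[(np.hypot(*(P[:,:2]-o["eef_pos"][:2]).T)<75)&(P[:,2]>205)]
    i=np.argsort(m[:,2]); print(n,m[i[:24:3]].round(0).tolist())
a=c["pixels"][160:260,270:370,::-1]; cv2.imwrite("pics/s4.png",cv2.resize(a,None,fx=6,fy=6,interpolation=2))
E
```

```text
[528.55168567 115.55293421 235.21387135] 0.005478821607344801 2.9167 [-0.11868774  0.14017066 -0.01059285] [-0.38633927  0.20850811 -0.90676442]
open [[566.0, 90.0, 266.0], [497.0, 157.0, 267.0], [573.0, 91.0, 268.0], [488.0, 148.0, 268.0], [563.0, 90.0, 269.0], [556.0, 81.0, 270.0], [566.0, 96.0, 270.0], [567.0, 93.0, 270.0]]
half [[543.0, 99.0, 266.0], [556.0, 106.0, 268.0], [506.0, 133.0, 269.0], [517.0, 144.0, 269.0], [559.0, 105.0, 270.0], [503.0, 134.0, 270.0], [512.0, 145.0, 271.0], [506.0, 140.0, 272.0]]
shut [[539.0, 120.0, 266.0], [521.0, 123.0, 269.0], [523.0, 125.0, 270.0], [527.0, 127.0, 271.0], [541.0, 121.0, 271.0], [535.0, 124.0, 272.0], [529.0, 130.0, 273.0], [529.0, 129.0, 275.0]]
```

View pics/s4.png

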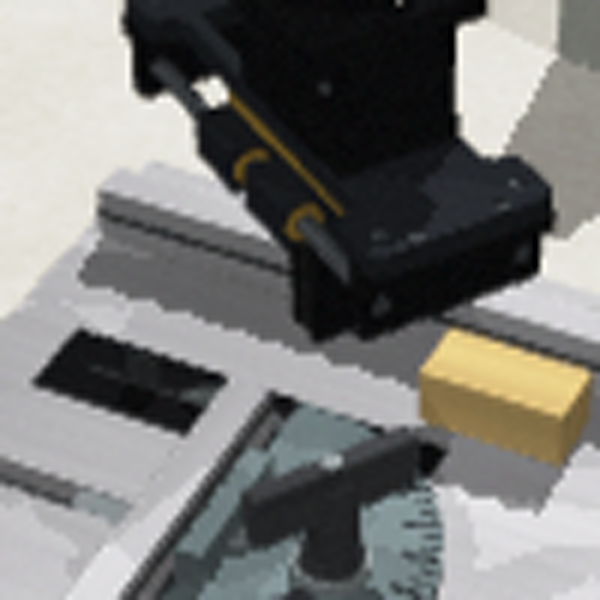

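Call:
servo_tool(delta_pos=[[0, 0, 0], [0, 0, 0], [0, 0, 0], [0, 0, 0.01], [0, 0, 0.02], [0, 0, 0.03], [0, 0, 0.03], [0, 0, 0.03]], dr=[[0, 0, 0], [0, 0, 0], [0, 0, 0], [0, 0, 0], [0, 0, 0], [0, 0, 0], [0, 0, 0], [0, 0, 0]], grip=[0.2, 0.2, 0.2, 0.2, 0.2, 0.2, 0.2, 0.2], newtons=20)

```text
time_s: 3.63
eef_pos: [527.5, 115.5, 203.6]
tool_rot: [-2.881, -1.25, 0.004]
ft_force: [-0.2, 0.3, -0.3]
finger_gap: 0.389
gripper_force: 0.0
```

Call:
servo_tool(delta_pos=[[0, 0, 0.02], [0, 0, 0.03], [0, 0, 0.038], [0, 0, 0.038], [0, 0, 0.038], [0, 0, 0.038], [0, 0, 0.038], [0, 0, 0.038]], dr=[[0, 0, 0], [0, 0, 0], [0, 0, 0], [0, 0, 0], [0, 0, 0], [0, 0, 0], [0, 0, 0], [0, 0, 0]], grip=[0.2, 0.2, 0.2, 0.2, 1, 1, 1, 1], newtons=12)

```text
time_s: 4.3
eef_pos: [529.2, 115.6, 168.1]
tool_rot: [2.882, 1.25, 0.002]
ft_force: [-0.3, 0.7, 0.1]
finger_gap: 0.185
gripper_force: 0.0
```

Call:
servo_tool(delta_pos=[[0, 0, 0], [0, 0, 0], [0, 0, 0], [0, 0, 0], [0, 0, 0], [0, 0, 0], [0, 0, 0], [0, 0, 0]], dr=[[0, 0, 0], [0, 0, 0], [0, 0, 0], [0, 0, 0], [0, 0, 0], [0, 0, 0], [0, 0, 0], [0, 0, 0]], grip=[1, 1, 1, 1, 1, 1, 1, 1], newtons=12)

```text
time_s: 4.97
eef_pos: [528.6, 115.5, 167.2]
tool_rot: [2.882, 1.25, -0.0]
ft_force: [-0.4, 0.3, 0.1]
finger_gap: 0.003
gripper_force: 0.0
```

```bash
python3 - <<'E'
from h import *
o=get_obs();print(o["moment"],o["ft_force"],o["gripper_force"],o["finger_gap"]*87);go([528,116,167],-43.5)
E
```

```text
[-0.08216957  0.11153729  0.00691576] [-0.37629739  0.30498816  0.09798871] 0.0 0.27284298784891636
t 4.9667 pos [528.6 115.5 167.2] yaw -43.09 q6 0.82
dpos [-0.0001 -0.0007  0.0002] dr [-0.    0.    0.41]
```

Call:
servo_tool(delta_pos=[[0, 0, 0], [0, 0, 0], [0, 0, 0], [0, 0, 0], [0, 0, 0.0], [0, 0, 0.006], [0, 0, 0.012], [0, 0, 0.018]], dr=[[0, 0, 0], [0, 0, 0], [0, 0, 0], [0, 0, 0], [0, 0, 0], [0, 0, 0], [0, 0, 0], [0, 0, 0]], grip=[0, 0, 0, 0, 0, 0, 0, 0], newtons=12)

```text
time_s: 5.63
eef_pos: [528.3, 115.5, 148.4]
tool_rot: [-2.882, -1.25, 0.001]
ft_force: [0.3, 0.6, 0.5]
finger_gap: 0.476
gripper_force: 0.0
```

Call:
servo_tool(delta_pos=[[0, 0, 0.006], [0, 0, 0.006], [0, 0, 0.006], [0, 0, 0.006], [0, 0, 0.006], [0, 0, 0.006], [0, 0, 0.006], [0, 0, 0.006]], dr=[[0, 0, 0], [0, 0, 0], [0, 0, 0], [0, 0, 0], [0, 0, 0], [0, 0, 0], [0, 0, 0], [0, 0, 0]], grip=[1, 1, 1, 1, 1, 1, 1, 1], newtons=12)

```text
time_s: 6.3
eef_pos: [530.8, 113.7, 143.7]
tool_rot: [2.878, 1.248, 0.005]
ft_force: [7.6, -5.1, -4.4]
finger_gap: 0.14
gripper_force: 11.9
```

```bash
python3 - <<'E'
from h import *
o=get_obs();print(o["moment"],o["ft_force"],o["gripper_force"],o["finger_gap"]*87);go([528,116,142],-43.5)
E
```

```text
[-1.08538053 -1.15884506  0.09028362] [ 7.5992494  -5.13725602 -4.37934445] 11.921957731246948 12.210205323689847
t 6.3 pos [530.8 113.7 143.7] yaw -43.12 q6 0.82
dpos [-0.0003 -0.0036  0.0017] dr [ 0.31 -0.07  0.38]
```

Call:
servo_tool(delta_pos=[[0, 0.003, 0], [0, 0.003, 0], [0, 0.003, 0], [0, 0.003, 0], [0, 0.003, 0], [0, 0.003, -0.0003], [0, 0.003, -0.0006], [0, 0.003, -0.001]], dr=[[0, 0, 0], [0, 0, 0], [0, 0, 0], [0, 0, 0], [0, 0, -6], [0, 0, -12], [0, 0, -18], [0, 0, -24]], grip=[1, 1, 1, 1, 1, 1, 1, 1], newtons=45)

```text
time_s: 6.97
eef_pos: [530.0, 113.8, 144.0]
tool_rot: [-2.553, -1.828, 0.002]
ft_force: [0.6, -0.1, -0.4]
finger_gap: 0.135
gripper_force: 44.9
```

```bash
cat > st.py <<'E'
from h import *
o=get_obs();print("M",o["moment"].round(3),"F",o["ft_force"].round(1),"g",round(o["gripper_force"],1),round(o["finger_gap"]*87,1));go([530.8,113.7,142],-43.5)
E
python3 st.py
```

```text
M [-0.071  0.369 -0.06 ] F [ 0.6 -0.1 -0.4] g 44.9 11.7
t 6.9667 pos [530.  113.8 144. ] yaw -18.8 q6 0.39
dpos [0.0001 0.0008 0.002 ] dr [-0.08  0.03 24.7 ]
```

Call:
servo_tool(delta_pos=[[0, 0, -0.0003], [0, 0, -0.0006], [0, 0, -0.0009], [0, 0, -0.0012], [0, 0, -0.0015], [0, 0, -0.0018], [0, 0, -0.002], [0, 0, -0.0022]], dr=[[0, 0, -7], [0, 0, -14], [0, 0, -21], [0, 0, -28], [0, 0, -35], [0, 0, -42], [0, 0, -49], [0, 0, -56]], grip=[1, 1, 1, 1, 1, 1, 1, 1])

```text
time_s: 7.63
eef_pos: [527.8, 113.2, 146.1]
tool_rot: [-1.393, -2.81, 0.006]
ft_force: [-9.6, -2.7, 6.2]
finger_gap: 0.135
gripper_force: 45.1
```

```bash
python3 st.py
```

```text
M [-0.81   1.983 -0.103] F [-9.6 -2.7  6.2] g 45.1 11.8
t 7.6333 pos [527.8 113.2 146.1] yaw 37.27 q6 -0.58
dpos [-0.0014  0.0027  0.0041] dr [-0.4   0.1  80.77]
```

Call:
servo_tool(delta_pos=[[0, 0, -0.0003], [0, 0, -0.0006], [0, 0, -0.0009], [0, 0, -0.0011], [0, 0, -0.0011], [0, 0, -0.0011], [0, 0, -0.0011], [0, 0, -0.0011]], dr=[[0, 0, -7], [0, 0, -14], [0, 0, -21], [0, 0, -26], [0, 0, -26], [0, 0, -26], [0, 0, -26], [0, 0, -26]], grip=[1, 1, 1, 1, 0, 0, 0, 0])

```text
time_s: 8.3
eef_pos: [530.9, 113.9, 147.6]
tool_rot: [0.736, 3.054, 0.001]
ft_force: [-0.1, -0.2, -0.3]
finger_gap: 0.351
gripper_force: 0.0
```

```bash
python3 st.py
```

```text
M [-0.018  0.012 -0.021] F [-0.1 -0.2 -0.3] g 0.0 30.5
t 8.3 pos [530.9 113.9 147.6] yaw 62.91 q6 -1.03
dpos [-0.     -0.0002  0.0056] dr [ 3.0000e-02 -3.0000e-02  1.0641e+02]
```

Call:
servo_tool(delta_pos=[[0, 0, -0.02], [0, 0, -0.05], [0, 0, -0.085], [0, 0, -0.085], [0, 0, -0.085], [0, 0, -0.085], [0, 0, -0.085], [0, 0, -0.085]], dr=[[0, 0, 0], [0, 0, 0], [0, 0, 7], [0, 0, 14], [0, 0, 21], [0, 0, 28], [0, 0, 35], [0, 0, 42]], grip=[-0.2, -0.2, -0.2, -0.2, -0.2, -0.2, -0.2, -0.2], newtons=10)

```text
time_s: 8.97
eef_pos: [531.0, 113.8, 232.8]
tool_rot: [1.789, 2.582, 0.001]
ft_force: [1.0, 0.5, -0.4]
finger_gap: 0.599
gripper_force: 0.0
```

```bash
python3 - <<'E'
from h import *
go([608,206.5,225],-7)
c=np.load("side4.npy",allow_pickle=True).item()
P=np.array([pt(c,u,v) for v in range(130,260) for u in range(260,400) if c["depth"][v,u]>0]); d=P[:,:2]-[528.5,115.6]
a=d@[.73,-.683];b=d@[.683,.73]
for lo,hi in((-100,-60),(-60,-30),(-15,15),(30,60),(60,100)):
    m=P[(a>lo)&(a<hi)&(abs(b)<60)&(P[:,2]>210)]; print(lo,len(m), np.sort(m[:,2])[:12:3].round() if len(m) else "")
E
```

```text
t 8.9667 pos [531.  113.8 232.8] yaw 20.56 q6 -0.29
dpos [0.0597 0.1047 0.0079] dr [ 4.000e-02 -2.000e-02  2.756e+01]
-100 801 [337. 337. 338. 338.]
-60 1493 [337. 343. 344. 345.]
-15 560 [266. 269. 270. 271.]
30 73 [351. 352. 354. 354.]
60 288 [338. 339. 340. 341.]
```

Call:
servo_tool(delta_pos=[[0.06, 0.105, 0], [0.06, 0.105, 0], [0.06, 0.105, 0], [0.06, 0.105, 0], [0.06, 0.105, 0], [0.06, 0.105, 0.03], [0.06, 0.105, 0.05], [0.06, 0.105, 0.05]], dr=[[0, 0, 7], [0, 0, 14], [0, 0, 21], [0, 0, 27.5], [0, 0, 27.5], [0, 0, 27.5], [0, 0, 27.5], [0, 0, 27.5]], grip=[-0.2, -0.2, -0.2, -0.2, -0.2, -0.2, -0.2, -0.2])

```text
time_s: 9.63
eef_pos: [604.1, 205.9, 177.6]
tool_rot: [-2.339, -2.091, 0.011]
ft_force: [-0.9, -0.3, -1.5]
finger_gap: 0.604
gripper_force: 0.0
```

```bash
python3 - <<'E'
from h import *
go([608,206.5,104],-7)
c=read_camera("side"); P=np.array([pt(c,u,v) for v in range(150,300) for u in range(230,400) if c["depth"][v,u]>0])
np.save("s5.npy",c,allow_pickle=True)
# fence top points
m=P[(P[:,2]>156)&(P[:,2]<166)&(P[:,0]>560)&(P[:,0]<640)&(P[:,1]>0)&(P[:,1]<240)]
print(len(m),cv2.minAreaRect(m[:,:2].astype(np.float32)))
f=P[(P[:,2]>195)&(P[:,2]<235)]; print("tips",len(f),f.min(0),f.max(0))
a=c["pixels"][150:290,230:390,::-1]; cv2.imwrite("pics/s5.png",cv2.resize(a,None,fx=5,fy=4.2,interpolation=2))
E
```

```text
t 9.6333 pos [604.1 205.9 177.6] yaw -6.42 q6 0.32
dpos [0.0012 0.0043 0.0735] dr [-0.43  0.15  0.58]
226 ((604.6936645507812, 167.3365478515625), (133.4187774658203, 21.65532875061035), 81.57051086425781)
tips 129 [496.83472005 109.35416149 195.22178563] [641.34360411 223.88354079 234.83153954]
```

Call:
servo_tool(delta_pos=[[0.001, 0.004, 0], [0.001, 0.004, 0.02], [0.001, 0.004, 0.035], [0.001, 0.004, 0.05], [0.001, 0.004, 0.06], [0.001, 0.004, 0.067], [0.001, 0.004, 0.073], [0.001, 0.004, 0.073]], dr=[[0, 0, 0], [0, 0, 0], [0, 0, 0], [0, 0, 0], [0, 0, 0], [0, 0, 0], [0, 0, 0], [0, 0, 0]], grip=[-0.2, -0.2, -0.2, -0.2, -0.2, -0.2, -0.2, -0.2])

```text
time_s: 10.35
eef_pos: [611.5, 207.4, 109.2]
tool_rot: [-2.345, -2.09, 0.001]
ft_force: [0.4, -0.1, -0.6]
finger_gap: 0.598
gripper_force: 0.0
```

Call:
servo_tool(delta_pos=[[0, 0, 0], [0, 0, 0], [0, 0, 0], [0, 0, 0], [0, 0, 0], [0, 0, 0], [0, 0, 0], [0, 0, 0]], dr=[[0, 0, 0], [0, 0, 0], [0, 0, 0], [0, 0, 0], [0, 0, 0], [0, 0, 0], [0, 0, 0], [0, 0, 0]], grip=[1, 1, 1, 1, 1, 1, 1, 1], newtons=12)

```text
time_s: 11.02
eef_pos: [611.5, 207.6, 109.8]
tool_rot: [-2.346, -2.09, -0.0]
ft_force: [-1.0, -0.7, 1.6]
finger_gap: 0.236
gripper_force: 12.0
```

```bash
python3 st.py
```

```text
M [-0.084  0.212 -0.139] F [-1.  -0.7  1.6] g 12.0 20.6
t 11.0167 pos [611.5 207.6 109.8] yaw -6.6 q6 0.32
dpos [-0.1026 -0.0694 -0.0323] dr [-0.00e+00 -1.00e-02  3.69e+01]
```

```bash
python3 - <<'E'
import numpy as np
r=np.array([36,102.6]);y=np.radians(-6.6);X=np.array([-np.sin(y),np.cos(y)]);Y=np.array([np.cos(y),np.sin(y)])
for d in range(3,31,3):
    a=np.radians(d);w=np.array([[np.cos(a),-np.sin(a)],[np.sin(a),np.cos(a)]])@r-r; print(d,(w@X).round(1),(w@Y).round(1))
E
```

```text
3 1.1 -5.6
6 1.9 -11.2
9 2.4 -16.9
12 2.7 -22.6
15 2.6 -28.3
18 2.2 -33.9
21 1.5 -39.6
24 0.6 -45.2
27 -0.7 -50.8
30 -2.2 -56.2
```

Call:
servo_tool(delta_pos=[[0.0011, -0.0056, 0], [0.0019, -0.0112, 0], [0.0024, -0.0169, 0], [0.0027, -0.0226, 0], [0.0026, -0.0283, 0], [0.0022, -0.0339, 0], [0.0015, -0.0396, 0], [0.0006, -0.0452, 0]], dr=[[0, 0, -3], [0, 0, -6], [0, 0, -9], [0, 0, -12], [0, 0, -15], [0, 0, -18], [0, 0, -21], [0, 0, -24]], grip=[1, 1, 1, 1, 1, 1, 1, 1])

```text
time_s: 11.68
eef_pos: [566.3, 214.0, 109.8]
tool_rot: [-1.856, -2.534, -0.001]
ft_force: [-1.0, 1.2, 2.2]
finger_gap: 0.233
gripper_force: 12.2
```

Call:
servo_tool(delta_pos=[[0, 0, 0], [0, 0, 0], [0, 0, 0], [0, 0, 0], [0, 0, 0], [0, 0, 0], [0, 0, 0], [0, 0, 0]], dr=[[0, 0, 0], [0, 0, 0], [0, 0, 0], [0, 0, 0], [0, 0, 0], [0, 0, 0], [0, 0, 0], [0, 0, 0]], grip=[1, 1, 1, 1, 0.3, 0.3, 0.3, 0.3])

```text
time_s: 12.35
eef_pos: [567.0, 212.8, 109.2]
tool_rot: [1.86, 2.531, -0.001]
ft_force: [0.7, -0.9, -0.4]
finger_gap: 0.344
gripper_force: 0.0
```

```bash
python3 st.py
```

```text
M [-0.088  0.042 -0.006] F [ 0.7 -0.9 -0.4] g 0.0 30.0
t 12.35 pos [567.  212.8 109.2] yaw 17.38 q6 -0.07
dpos [-0.0838 -0.0641 -0.0327] dr [1.000e-02 3.000e-02 6.088e+01]
```

Call:
servo_tool(delta_pos=[[0, 0, -0.03], [0, 0, -0.07], [0, 0, -0.1], [0.18, -0.115, -0.12], [0.18, -0.115, -0.12], [0.18, -0.115, -0.12], [0.18, -0.115, -0.12], [0.18, -0.115, -0.12]], dr=[[0, 0, 0], [0, 0, 0], [0, 0, 0], [0, 0, 0], [0, 0, 0], [0, 0, 0], [0, 0, 0], [0, 0, 0]], grip=[0.1, 0.1, 0.1, 0.1, 0.1, 0.1, 0.1, 0.1])

```text
time_s: 13.02
eef_pos: [406.7, 347.3, 229.2]
tool_rot: [1.861, 2.531, 0.001]
ft_force: [0.1, 0.9, 0.1]
finger_gap: 0.447
gripper_force: 0.0
```

```bash
python3 - <<'E'
from h import *
go([567,212,109],17.4)
I=[]
for n,b in(("top",(225,175,305,275)),("side",(255,210,395,290))):
    A=[read_camera(n) for _ in range(3)]; c=A[0]; c["pixels"]=np.mean([k["pixels"] for k in A],0).astype(np.uint8)
    np.save(n+"6.npy",c,allow_pickle=True)
    a=c["pixels"][b[1]:b[3],b[0]:b[2],::-1]; k=4 if n=="top" else 5.6
    I.append(cv2.resize(np.clip(a*(1.5 if n=="top" else 1.),0,255).astype(np.uint8),None,fx=k,fy=k,interpolation=2))
cv2.imwrite("pics/s6.png",I[1])
c=np.load("side6.npy",allow_pickle=True).item()
P=np.array([pt(c,u,v) for v in range(180,320) for u in range(230,400) if c["depth"][v,u]>0]); np.save("P6.npy",P)
m=P[(P[:,2]>157)&(P[:,2]<164)&(P[:,0]>530)&(P[:,0]<640)&(P[:,1]>20)&(P[:,1]<250)]
print(len(m),cv2.minAreaRect(m[:,:2].astype(np.float32)))
cv2.imwrite("pics/t6.png",I[0])
E
```

```text
t 13.0167 pos [406.7 347.3 229.2] yaw 17.34 q6 0.26
dpos [-0.1769  0.1126  0.1203] dr [ 0.04  0.01 -0.06]
343 ((562.7747192382812, 139.07626342773438), (68.83319091796875, 192.04074096679688), 15.036715507507324)
```

View pics/s6.png

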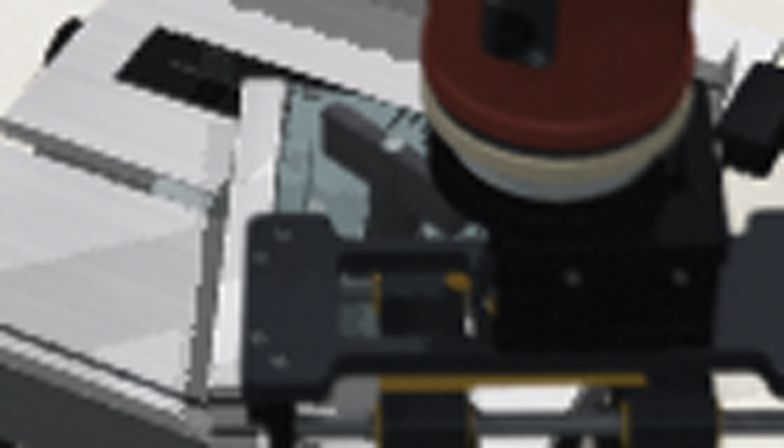

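```bash
cat >> h.py <<'E'
def proj(c,X):
    f=200/np.tan(np.radians(c["vfov"]/2)); Y=np.array(c["R"])@X+np.array(c["t"]); return f*Y[0]/Y[2]+c["cx"],f*Y[1]/Y[2]+c["cy"]
def edges(c,A,B,z,w=12,n=60):
    """fit straight edges near A-B at height z; returns yaw of the strongest edge of each sign (deg), offset, residual"""
    g=cv2.GaussianBlur(c["pixels"].astype(np.float32).mean(2),(0,0),.7); A=np.array(A,float);B=np.array(B,float);d=(B-A)/np.linalg.norm(B-A);N=np.array([-d[1],d[0]]);s=np.arange(-w,w+.01,.5);out=[]
    T=np.linspace(.05,.95,n)
    M=np.array([[proj(c,np.r_[A+(B-A)*t+N*k,z]) for k in s] for t in T],np.float32)
    V=cv2.remap(g,M[:,:,0],M[:,:,1],cv2.INTER_CUBIC); G=np.gradient(V,axis=1)
    L=np.linalg.norm(B-A)
    for sg in(1,-1):
        H=np.clip(sg*G,0,None); p=s[H.argmax(1)]
        x=T*L; ok=np.ones(n,bool)
        for _ in range(6):
            q=np.polyfit(x[ok],p[ok],1); r=abs(p-np.polyval(q,x)); ok=r<max(1.2,1.5*np.median(r))
        out.append((sg,round(np.degrees(np.arctan2(d[1],d[0])+np.arctan(q[0])),2),round(np.polyval(q,L/2),1),round(float(np.median(r)),2),int(ok.sum())))
    return out
E
python3 - <<'E'
from h import *
c=np.load("top.npy",allow_pickle=True).item();c6=np.load("top6.npy",allow_pickle=True).item();s=np.load("side.npy",allow_pickle=True).item()
print("top L edge",edges(c,(444.6,240.1),(753.5,191.3),120))
print("top bar rear",edges(c,(405,128),(440,122.5),120))
print("top slot",edges(c,(640,91.7),(715,80),120))
T=lambda x,y,z:pt(c,215+(x+.5)/4-.5,140+(y+.5)/4-.5,z)[:2]
print("top blade insert L",edges(c,T(308,250,120),T(320,110,120),120))
print("top blade insert R",edges(c,T(352,250,120),T(370,110,120),120))
print("top rip L",edges(c,T(383,390,150),T(415,95,150),150)); print("top rip R",edges(c,T(433,300,150),T(458,95,150),150))
print("top far edge(y)",edges(c,T(370,70,120),T(120,40,120),120))
print("fence0 top",edges(c,T(300,222,163),T(60,195,163),163),edges(c,T(300,247,163),T(60,220,163),163))
S=lambda x,y,z:pt(s,225+(x+.5)/4-.5,180+(y+.5)/4-.5,z)[:2]
print("side L edge",edges(s,S(468,508,120),S(15,328,120),120,8)); print("side slot",edges(s,S(228,246,120),S(145,220,120),120,8))
print("side fence0",edges(s,S(330,175,163),S(197,367,163),163,6),edges(s,S(357,183,163),S(222,375,163),163,6))
# fence now, from model
pv=np.array([574.5,105]);
for n,q,by in(("top",c6,-3),):
  for e in(12,32):
    a=np.radians(17.4);Rm=np.array([[np.cos(a),-np.sin(a)],[np.sin(a),np.cos(a)]])
    print(n,"fence now",e,edges(q,pv+[0,by]+Rm@[e,-55],pv+[0,by]+Rm@[e,125],163,8))
E
```

```text
top L edge [(1, np.float64(-9.19), np.float64(-1.9), 0.38, 50), (-1, np.float64(-13.31), np.float64(-3.1), 3.37, 41)]
top bar rear [(1, np.float64(16.4), np.float64(0.2), 2.52, 45), (-1, np.float64(-46.44), np.float64(3.9), 3.89, 45)]
top slot [(1, np.float64(-10.0), np.float64(5.0), 0.85, 49), (-1, np.float64(-8.17), np.float64(-6.4), 0.88, 42)]
top blade insert L [(1, np.float64(-8.91), np.float64(4.2), 0.78, 43), (-1, np.float64(-7.18), np.float64(-10.9), 0.77, 37)]
top blade insert R [(1, np.float64(-8.33), np.float64(11.7), 0.49, 35), (-1, np.float64(-9.19), np.float64(-0.8), 0.76, 51)]
top rip L [(1, np.float64(-9.11), np.float64(2.5), 1.19, 41), (-1, np.float64(-7.61), np.float64(-1.0), 10.48, 60)]
top rip R [(1, np.float64(-8.3), np.float64(10.6), 1.25, 43), (-1, np.float64(-8.72), np.float64(1.5), 0.72, 48)]
top far edge(y) [(1, np.float64(83.57), np.float64(2.4), 3.51, 37), (-1, np.float64(81.89), np.float64(-8.9), 2.08, 36)]
fence0 top [(1, np.float64(81.06), np.float64(-0.3), 1.14, 37), (-1, np.float64(92.61), np.float64(2.8), 5.03, 38)] [(1, np.float64(93.32), np.float64(-3.1), 4.99, 40), (-1, np.float64(82.18), np.float64(-0.5), 0.88, 51)]
side L edge [(1, np.float64(-9.86), np.float64(-8.0), 0.02, 51), (-1, np.float64(-9.4), np.float64(-2.5), 0.44, 53)]
side slot [(1, np.float64(-7.07), np.float64(7.9), 0.09, 59), (-1, np.float64(-9.73), np.float64(-5.0), 0.6, 49)]
side fence0 [(1, np.float64(81.37), np.float64(-2.0), 0.58, 43), (-1, np.float64(85.88), np.float64(-3.7), 2.03, 41)] [(1, np.float64(82.0), np.float64(5.6), 0.21, 60), (-1, np.float64(81.68), np.float64(-1.2), 0.6, 52)]
top fence now 12 [(1, np.float64(114.07), np.float64(-1.6), 3.32, 41), (-1, np.float64(105.2), np.float64(-0.5), 0.71, 45)]
top fence now 32 [(1, np.float64(103.87), np.float64(0.7), 0.74, 41), (-1, np.float64(106.69), np.float64(-7.6), 0.41, 45)]
```

Call:
servo_tool(delta_pos=[[-0.177, 0.113, -0.01], [-0.177, 0.113, -0.01], [-0.177, 0.113, -0.01], [-0.177, 0.113, -0.01], [-0.177, 0.113, -0.01], [-0.177, 0.113, -0.01], [-0.177, 0.113, 0.03], [-0.177, 0.113, 0.05]], dr=[[0, 0, 0], [0, 0, 0], [0, 0, 0], [0, 0, 0], [0, 0, 0], [0, 0, 0], [0, 0, 0], [0, 0, 0]], grip=[0, 0, 0, 0, 0, 0, 0, 0])

```text
time_s: 13.98
eef_pos: [569.9, 208.5, 176.3]
tool_rot: [-1.866, -2.527, 0.002]
ft_force: [-1.0, -0.0, -1.0]
finger_gap: 0.503
gripper_force: 0.0
```

```bash
python3 -c "
from h import *
go([566.5,212.5,107],17.4)"
```

```text
t 13.9833 pos [569.9 208.5 176.3] yaw 17.12 q6 -0.08
dpos [ 0.0049 -0.0019  0.0693] dr [-0.07  0.02 -0.28]
```

Call:
servo_tool(delta_pos=[[0.004, -0.002, 0.0], [0.004, -0.002, 0.02], [0.004, -0.002, 0.04], [0.004, -0.002, 0.055], [0.004, -0.002, 0.068], [0.004, -0.002, 0.068], [0.004, -0.002, 0.068], [0.004, -0.002, 0.068]], dr=[[0, 0, 0], [0, 0, 0], [0, 0, 0], [0, 0, 0], [0, 0, 0], [0, 0, 0], [0, 0, 0], [0, 0, 0]], grip=[0, 0, 0, 0, 0, 0, 1, 1], newtons=40)

```text
time_s: 14.65
eef_pos: [566.5, 214.9, 112.5]
tool_rot: [1.859, 2.531, 0.002]
ft_force: [0.8, -0.1, 0.5]
finger_gap: 0.419
gripper_force: 0.0
```

Call:
servo_tool(delta_pos=[[0, 0, 0], [0, 0, 0], [0, 0, 0], [0, 0, 0], [0, 0, 0], [0, 0, 0], [0, 0, 0], [0, 0, 0]], dr=[[0, 0, 0], [0, 0, 0], [0, 0, 0], [0, 0, 0], [0, 0, 0], [0, 0, 0], [0, 0, 0], [0, 0, 0]], grip=[1, 1, 1, 1, 1, 1, 1, 1], newtons=40)

```text
time_s: 15.32
eef_pos: [565.9, 215.1, 112.2]
tool_rot: [1.86, 2.531, 0.002]
ft_force: [-2.8, -1.1, 5.8]
finger_gap: 0.229
gripper_force: 39.8
```

```bash
python3 st.py
```

```text
M [-0.084  0.425 -0.371] F [-2.8 -1.1  5.8] g 39.8 19.9
t 15.3167 pos [565.9 215.1 112.2] yaw 17.39 q6 -0.07
dpos [-0.0863 -0.0637 -0.0299] dr [ 6.000e-02 -4.000e-02  6.089e+01]
```

Call:
servo_tool(delta_pos=[[0.0004, -0.003, 0], [0.0008, -0.0055, 0], [0.0012, -0.0078, 0], [0.0012, -0.0078, 0], [0.0012, -0.0078, 0], [0.0012, -0.0078, 0], [0.0012, -0.0078, 0], [0.0012, -0.0078, 0]], dr=[[0, 0, -1.2], [0, 0, -2.4], [0, 0, -3.5], [0, 0, -3.5], [0, 0, -3.5], [0, 0, -3.5], [0, 0, -3.5], [0, 0, -3.5]], grip=[1, 1, 1, 1, 1, 1, 1, 1], newtons=40)

```text
time_s: 15.98
eef_pos: [558.0, 214.2, 112.1]
tool_rot: [1.781, 2.588, 0.002]
ft_force: [-2.7, 0.9, 6.6]
finger_gap: 0.223
gripper_force: 39.6
```

```bash
python3 st.py
```

```text
M [ 0.087  0.398 -0.179] F [-2.7  0.9  6.6] g 39.6 19.4
t 15.9833 pos [558.  214.2 112.1] yaw 20.94 q6 -0.13
dpos [-0.0842 -0.0613 -0.03  ] dr [ 5.000e-02 -7.000e-02  6.444e+01]
```

Call:
servo_tool(delta_pos=[[0, 0, 0], [0, 0, 0], [0, 0, 0], [0, 0, 0], [0, 0, -0.03], [0, 0, -0.07], [0, 0, -0.11], [0, 0, -0.13]], dr=[[0, 0, 0], [0, 0, 0], [0, 0, 0], [0, 0, 0], [0, 0, 0], [0, 0, 0], [0, 0, 0], [0, 0, 0]], grip=[0, 0, 0, 0, 0, 0, 0, 0])

```text
time_s: 16.65
eef_pos: [559.5, 214.1, 246.4]
tool_rot: [1.779, 2.584, 0.007]
ft_force: [0.5, -0.5, 1.3]
finger_gap: 0.5
gripper_force: 0.0
```

Call:
servo_tool(delta_pos=[[-0.3, -0.23, 0], [-0.3, -0.23, 0], [-0.3, -0.23, 0], [-0.3, -0.23, 0], [-0.3, -0.23, 0], [-0.3, -0.23, 0], [-0.3, -0.23, 0], [-0.3, -0.23, 0]], dr=[[0, 0, 0], [0, 0, 0], [0, 0, 0], [0, 0, 0], [0, 0, 0], [0, 0, 0], [0, 0, 0], [0, 0, 0]], grip=[0, 0, 0, 0, 0, 0, 0, 0])

```text
time_s: 17.32
eef_pos: [461.6, -107.5, 240.9]
tool_rot: [1.781, 2.588, 0.0]
ft_force: [1.3, -0.0, -0.1]
finger_gap: 0.499
gripper_force: 0.0
```

```bash
python3 - <<'E'
from h import *
go([529,112,235],20.9)
for n in("top","side"):
    A=[read_camera(n) for _ in range(5 if n=="top" else 2)]; c=A[-1]; c["pixels"]=np.mean([k["pixels"] for k in A],0).astype(np.uint8)
    np.save(n+"7.npy",c,allow_pickle=True)
t=np.load("top7.npy",allow_pickle=True).item();s=np.load("side7.npy",allow_pickle=True).item()
a=np.radians(20.9);Rm=np.array([[np.cos(a),-np.sin(a)],[np.sin(a),np.cos(a)]])
for n,q,by in(("top",t,-3),("side",s,4)):
  for e in(12,32):
    pv=np.array([574,105+by]); print(n,e,edges(q,pv+Rm@[e,-55],pv+Rm@[e,125],163,8))
  print(n,"L edge",edges(q,(444.6,240.1+(by+3)),(753.5,191.3+by+3),120,8))
# composed view: rectify side at plate height 131, and raw crop
def rect(q,z,x0,x1,y0,y1,k,by):
    X,Y=np.meshgrid(np.arange(y1,y0,-1/k),np.arange(x1,x0,-1/k)); M=np.array([[proj(q,np.array([b,a+by,z])) for a,b in zip(r,w)] for r,w in zip(X,Y)],np.float32)
    return cv2.remap(q["pixels"],M[:,:,0],M[:,:,1],cv2.INTER_CUBIC)[:,:,::-1]
I=rect(s,131,470,600,30,180,5,4)
cv2.imwrite("pics/r7.png",cv2.resize(I,None,fx=800/I.shape[1]*.9,fy=800/I.shape[1]*.9)); print(I.shape)
raw=s["pixels"][222:277,285:375,::-1]; raw=cv2.resize(raw,None,fx=8.8,fy=8.8,interpolation=cv2.INTER_CUBIC); cv2.imwrite("pics/raw7.png",raw)
E
```

```text
t 17.3167 pos [ 461.6 -107.5  240.9] yaw 20.93 q6 -0.76
dpos [0.1809 0.1413 0.0059] dr [0.01 0.02 0.03]
top 12 [(1, np.float64(118.44), np.float64(-1.5), 3.09, 39), (-1, np.float64(109.38), np.float64(-0.9), 0.7, 44)]
top 32 [(1, np.float64(108.5), np.float64(-0.3), 0.65, 48), (-1, np.float64(110.62), np.float64(-7.9), 0.35, 42)]
top L edge [(1, np.float64(-9.35), np.float64(-1.8), 0.43, 46), (-1, np.float64(-9.03), np.float64(-7.9), 0.16, 42)]
side 12 [(1, np.float64(110.13), np.float64(4.8), 0.77, 38), (-1, np.float64(108.45), np.float64(-2.2), 0.28, 41)]
side 32 [(1, np.float64(108.64), np.float64(1.0), 0.5, 57), (-1, np.float64(109.59), np.float64(-6.1), 0.27, 42)]
side L edge [(1, np.float64(-9.26), np.float64(-5.3), 0.31, 54), (-1, np.float64(-9.36), np.float64(1.8), 0.86, 37)]
(650, 750, 3)
```

```bash
python3 - <<'E'
from h import *
s=np.load("side7.npy",allow_pickle=True).item()
def strip(c,th,rr): 
    M=np.array([[proj(s,np.array([c[0]-r*np.cos(np.radians(t-9.3)),c[1]-r*np.sin(np.radians(t-9.3)),131])) for t in th] for r in rr],np.float32)
    return cv2.remap(s["pixels"],M[:,:,0],M[:,:,1],cv2.INTER_CUBIC)[:,:,::-1]
th=np.arange(-40,40,.1); rr=np.arange(110,60,-.25)   # th>0: ccw from pointer
P=strip((573,109),th,rr)
I=cv2.imread("pics/r7.png"); I=I[180:,100:]; I=cv2.resize(I,(620,int(I.shape[0]*620/I.shape[1])))[:395]
C=np.zeros((600,800,3),np.uint8); C[:I.shape[0],:620]=I; C[400:600]=P
for k in range(0,800,50): C[398:404,k]=(0,0,255)
cv2.imwrite("pics/v10.png",C)
g=P.mean(2)
for r in(74,78,82,85):
    i=int((110-r)/.25); q=g[i-4:i+5].mean(0); q=q-cv2.GaussianBlur(q[None],(0,0),30)[0]
    m=[(round(th[j],1),round(-q[j])) for j in range(8,792) if q[j]==q[j-8:j+9].min() and q[j]<-4]; print(r,m)
E
```

```text
74 [(np.float64(-30.9), 31), (np.float64(-15.5), 27), (np.float64(-0.2), 22), (np.float64(15.0), 18), (np.float64(28.9), 9)]
78 [(np.float64(-31.2), 25), (np.float64(-25.8), 13), (np.float64(-15.4), 26), (np.float64(-10.4), 9), (np.float64(-0.7), 27), (np.float64(5.3), 11), (np.float64(14.9), 9), (np.float64(28.8), 15), (np.float64(33.8), 4), (np.float64(38.8), 5)]
82 [(np.float64(-30.9), 23), (np.float64(-25.8), 17), (np.float64(-20.8), 11), (np.float64(-15.9), 37), (np.float64(-10.6), 16), (np.float64(-5.2), 18), (np.float64(-0.7), 15), (np.float64(4.2), 17), (np.float64(14.7), 11), (np.float64(23.5), 8), (np.float64(28.9), 9), (np.float64(33.5), 14), (np.float64(38.9), 10)]
85 [(np.float64(-31.2), 13), (np.float64(-25.5), 8), (np.float64(-21.1), 10), (np.float64(-16.0), 31), (np.float64(-11.0), 4), (np.float64(-1.0), 29), (np.float64(3.7), 25), (np.float64(9.0), 17), (np.float64(14.0), 32), (np.float64(19.2), 12), (np.float64(23.5), 12), (np.float64(29.0), 18), (np.float64(38.4), 14)]
```

View pics/v10.png

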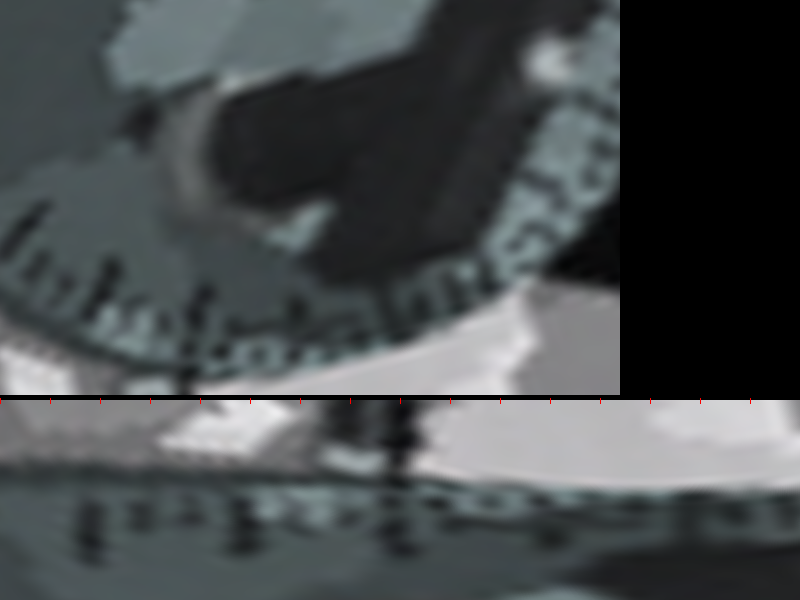

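```bash
python3 - <<'E'
import cv2,numpy as np
C=cv2.imread("pics/v10.png")[400:600].mean(2); th=np.arange(-40,40,.1)
for r in(72,74,76,78,80,82,84,86,88,89,90,91,92,93,94,96,98,100,102,105,108):
    i=int((110-r)/.25); q=C[max(i-2,0):i+3,340:460].mean(0); w=np.clip(np.percentile(q[40:80],60)-q,0,None)[35:85]; print(r,round((w*th[375:425]).sum()/w.sum(),2),"min at",round(th[375+q[35:85].argmin()],1),round(q.min()))
E
```

```text
72 0.32 min at 0.3 38
74 -0.14 min at -0.1 40
76 -0.81 min at -0.8 39
78 -0.7 min at -0.7 33
80 -0.43 min at -0.5 47
82 -0.61 min at -0.7 59
84 -0.79 min at -0.9 39
86 -0.86 min at -1.0 56
88 -0.15 min at 0.1 45
89 -0.29 min at -0.2 30
90 -0.54 min at -0.6 30
91 -0.72 min at -0.7 40
92 -0.71 min at -0.7 53
93 -0.57 min at -0.6 55
94 -0.43 min at -0.4 46
96 -0.3 min at -0.3 34
98 -0.22 min at -0.2 24
100 0.05 min at 0.2 15
102 -0.04 min at 0.1 26
105 -0.22 min at -0.1 21
108 0.1 min at 0.2 17
```

```bash
python3 - <<'E'
from h import *
for n,k in(("top7",(528.7,109.5)),("side7",(528.2,116)),("top",(528.7,109.5)),("side",(528.2,116))):
    q=np.load(n+".npy",allow_pickle=True).item(); y=np.radians(-27.1 if "7" in n else 47)
    d=np.array([np.cos(y),np.sin(y)]);N=np.array([-d[1],d[0]])
    for o in(6,-6): print(n,o,edges(q,np.array(k)+N*o-d*38,np.array(k)+N*o+d*38,192,6))
    P=np.array([pt(q,u,v) for v in range(180,275) for u in range(230,380) if q["depth"][v,u]>0]); m=P[(np.hypot(*(P[:,:2]-k).T)<48)&(P[:,2]>180)&(P[:,2]<202)]
    e,v=np.linalg.eigh(np.cov(m[:,:2].T)); print("pca",len(m),np.degrees(np.arctan2(v[1,1],v[0,1])).round(2),m.mean(0).round(1), cv2.minAreaRect(m[:,:2].astype(np.float32)))
    if "7" in n:
        pv=np.array([574,105+(-3 if n=="top7" else 4)]);a=np.radians(19);Rm=np.array([[np.cos(a),-np.sin(a)],[np.sin(a),np.cos(a)]])
        L=(P[:,:2]-pv)@Rm; m=L[(P[:,2]>158)&(P[:,2]<167)&(abs(L[:,0]-22)<16)&(L[:,1]>-58)&(L[:,1]<128)]
        # mid-line fit of the fence top
        e,v=np.linalg.eigh(np.cov(m.T)); print("fence pca",len(m),19+np.degrees(np.arctan(-v[0,1]/v[1,1])).round(2))
E
```

```text
top7 6 [(1, np.float64(-27.41), np.float64(0.9), 0.98, 40), (-1, np.float64(-27.1), np.float64(-6.0), 0.0, 46)]
top7 -6 [(1, np.float64(-26.63), np.float64(5.8), 0.41, 40), (-1, np.float64(-25.94), np.float64(-2.7), 1.11, 41)]
pca 138 153.54 [528.4 109.4 194.3] ((528.6701049804688, 109.08301544189453), (18.409969329833984, 79.3214111328125), 66.37005615234375)
fence pca 317 19.61
side7 6 [(1, np.float64(-16.24), np.float64(1.3), 2.75, 39), (-1, np.float64(-26.89), np.float64(-2.0), 0.59, 45)]
side7 -6 [(1, np.float64(-26.61), np.float64(5.5), 0.83, 34), (-1, np.float64(-26.96), np.float64(-1.6), 0.6, 43)]
pca 199 154.06 [528.2 117.4 189.7] ((529.7269287109375, 115.68650817871094), (16.317651748657227, 81.8380126953125), 64.47026062011719)
fence pca 390 19.86
top 6 [(1, np.float64(46.66), np.float64(5.6), 0.89, 32), (-1, np.float64(47.14), np.float64(-5.9), 0.63, 31)]
top -6 [(1, np.float64(46.93), np.float64(-6.0), 0.06, 40), (-1, np.float64(47.6), np.float64(0.4), 1.64, 37)]
pca 118 47.37 [529.  109.8 191.5] ((528.845458984375, 109.67387390136719), (78.34893035888672, 16.71088409423828), 44.346031188964844)
side 6 [(1, np.float64(47.0), np.float64(-6.0), 0.0, 42), (-1, np.float64(47.84), np.float64(-1.9), 0.83, 40)]
side -6 [(1, np.float64(47.06), np.float64(-6.0), 0.06, 38), (-1, np.float64(46.69), np.float64(0.5), 1.59, 36)]
pca 181 46.85 [529.4 116.7 186.6] ((528.20263671875, 116.06431579589844), (79.69314575195312, 18.667020797729492), 45.431663513183594)
```

Call:
servo_tool(delta_pos=[[0.266, 0.203, 0], [0.266, 0.203, 0], [0.266, 0.203, 0], [0.266, 0.203, 0], [0.266, 0.203, 0], [0.266, 0.203, 0], [0.266, 0.203, 0], [0.266, 0.203, 0]], dr=[[0, 0, 0], [0, 0, 0], [0, 0, 0], [0, 0, 0], [0, 0, 0], [0, 0, 0], [0, 0, 0], [0, 0, 0]], grip=[0, 0, 0, 0, 0, 0, 0, 0])

```text
time_s: 18.33
eef_pos: [556.4, 218.4, 240.8]
tool_rot: [-1.777, -2.591, -0.0]
ft_force: [1.6, 0.3, 0.4]
finger_gap: 0.495
gripper_force: 0.0
```

```bash
python3 -c "
from h import *
go([556.6,213.7,112],21)"
```

```text
t 18.3333 pos [556.4 218.4 240.8] yaw 21.12 q6 -0.13
dpos [-0.0045 -0.0015  0.1288] dr [ 0.   -0.01  0.12]
```

Call:
servo_tool(delta_pos=[[-0.003, -0.0015, 0.04], [-0.003, -0.0015, 0.07], [-0.003, -0.0015, 0.09], [-0.003, -0.0015, 0.11], [-0.003, -0.0015, 0.129], [-0.003, -0.0015, 0.129], [-0.003, -0.0015, 0.129], [-0.003, -0.0015, 0.129]], dr=[[0, 0, 0], [0, 0, 0], [0, 0, 0], [0, 0, 0], [0, 0, 0], [0, 0, 0], [0, 0, 0], [0, 0, 0]], grip=[0, 0, 0, 0, 0, 0, 0.3, 0.3], newtons=30)

```text
time_s: 19.0
eef_pos: [557.0, 211.9, 113.1]
tool_rot: [1.779, 2.589, 0.002]
ft_force: [-0.3, -1.2, -0.3]
finger_gap: 0.422
gripper_force: 0.0
```

Call:
servo_tool(delta_pos=[[0, 0, 0], [0, 0, 0], [0, 0, 0], [0, 0, 0], [0, 0, 0], [0, 0, 0], [0, 0, 0], [0, 0, 0]], dr=[[0, 0, 0], [0, 0, 0], [0, 0, 0], [0, 0, 0], [0, 0, 0], [0, 0, 0], [0, 0, 0], [0, 0, 0]], grip=[1, 1, 1, 1, 1, 1, 1, 1], newtons=40)

```text
time_s: 19.67
eef_pos: [557.6, 211.1, 113.6]
tool_rot: [1.781, 2.586, 0.004]
ft_force: [-1.5, 1.5, 6.2]
finger_gap: 0.227
gripper_force: 40.0
```

```bash
python3 st.py
```

```text
M [ 0.229  0.16  -0.14 ] F [-1.5  1.5  6.2] g 40.0 19.7
t 19.6667 pos [557.6 211.1 113.6] yaw 20.89 q6 -0.14
dpos [-0.0814 -0.0597 -0.0286] dr [ 0.13 -0.1  64.39]
```

Call:
servo_tool(delta_pos=[[0.0002, -0.0007, 0], [0.0003, -0.0016, 0], [0.0003, -0.0016, 0], [0.0003, -0.0016, 0], [0.0003, -0.0016, 0], [0.0003, -0.0016, 0], [0.0003, -0.0016, 0], [0.0003, -0.0016, 0]], dr=[[0, 0, -0.3], [0, 0, -0.6], [0, 0, -0.6], [0, 0, -0.6], [0, 0, -0.6], [0, 0, -0.6], [0, 0, -0.6], [0, 0, -0.6]], grip=[1, 1, 1, 1, 1, 1, 1, 1])

```text
time_s: 20.33
eef_pos: [556.1, 210.8, 113.6]
tool_rot: [1.767, 2.596, 0.004]
ft_force: [-0.9, 1.6, 6.5]
finger_gap: 0.225
gripper_force: 39.9
```

```bash
python3 st.py
```

```text
M [ 0.285  0.116 -0.024] F [-0.9  1.6  6.5] g 39.9 19.6
t 20.3333 pos [556.1 210.8 113.6] yaw 21.51 q6 -0.15
dpos [-0.0811 -0.0591 -0.0286] dr [ 0.14 -0.1  65.01]
```

Call:
servo_tool(delta_pos=[[0, 0, 0], [0, 0, 0], [0, 0, 0], [0, 0, 0], [0, 0, -0.03], [0, 0, -0.07], [0, 0, -0.11], [0, 0, -0.13]], dr=[[0, 0, 0], [0, 0, 0], [0, 0, 0], [0, 0, 0], [0, 0, 0], [0, 0, 0], [0, 0, 0], [0, 0, 0]], grip=[0, 0, 0, 0, 0, 0, 0, 0])

```text
time_s: 21.0
eef_pos: [556.8, 210.5, 247.3]
tool_rot: [1.766, 2.593, 0.007]
ft_force: [0.4, 0.2, 1.2]
finger_gap: 0.498
gripper_force: 0.0
```

Call:
servo_tool(delta_pos=[[-0.27, -0.2, 0], [-0.27, -0.2, 0], [-0.27, -0.2, 0], [-0.27, -0.2, 0], [-0.27, -0.2, 0], [-0.27, -0.2, 0], [-0.27, -0.2, 0], [-0.27, -0.2, 0]], dr=[[0, 0, 0], [0, 0, 0], [0, 0, 0], [0, 0, 0], [0, 0, 0], [0, 0, 0], [0, 0, 0], [0, 0, 0]], grip=[0, 0, 0, 0, 0, 0, 0, 0])

```text
time_s: 21.67
eef_pos: [467.6, -113.4, 241.8]
tool_rot: [1.768, 2.597, -0.0]
ft_force: [1.0, -0.1, 0.1]
finger_gap: 0.499
gripper_force: 0.0
```

```bash
cat > meas.py <<'E'
from h import *
import sys
k=sys.argv[1]
if len(sys.argv)>2:
  for n in("top","side"):
    A=[read_camera(n) for _ in range(6 if n=="top" else 2)]; c=A[-1]; c["pixels"]=np.mean([x["pixels"] for x in A],0).astype(np.float32); np.save(n+k+".npy",c,allow_pickle=True)
t=np.load(f"top{k}.npy",allow_pickle=True).item();s=np.load(f"side{k}.npy",allow_pickle=True).item()
a=np.radians(20);Rm=np.array([[np.cos(a),-np.sin(a)],[np.sin(a),np.cos(a)]])
for n,q,by in(("top",t,-3),("side",s,4)):
  pv=np.array([574,105+by])
  for e,i in((12,1),(32,0)): print(n,e,edges(q,pv+Rm@[e,-55],pv+Rm@[e,125],163,8)[i][1:4], end=" ")
  print("L",edges(q,(444.6,240.1+(by+3)),(753.5,191.3+by+3),120,8)[0][1:4])
  P=np.array([pt(q,u,v) for v in range(180,275) for u in range(230,380) if q["depth"][v,u]>0]); L=(P[:,:2]-pv)@Rm; m=L[(P[:,2]>158)&(P[:,2]<167)&(abs(L[:,0]-22)<16)&(L[:,1]>-58)&(L[:,1]<128)]
  e,v=np.linalg.eigh(np.cov(m.T)); print("fence pca",len(m),20+np.degrees(np.arctan(-v[0,1]/v[1,1])).round(2))
# marks comb + pointer, polar in side view
for r in(74,78,82,85):
    th=np.arange(-42,42,.1)
    q=np.mean([cv2.remap(s["pixels"].astype(np.float32).mean(2),*[np.array([[proj(s,np.array([573-rr*np.cos(np.radians(x-9.3)),109-rr*np.sin(np.radians(x-9.3)),131]))[j] for x in th]],np.float32) for j in(0,1)],cv2.INTER_CUBIC)[0] for rr in(r-1,r,r+1)],0)
    q=q-cv2.GaussianBlur(q[None],(0,0),30)[0]; q=np.clip(q,-30,30)
    step=15 if r==74 else 5
    z=(q*np.exp(-2j*np.pi*th/step)).sum(); print(r,"comb phase",round(-(((np.angle(-z)/(2*np.pi)*step)+step/2)%step-step/2),2))
E
python3 meas.py 8 new; echo old; python3 meas.py 7
```

```text
top 12 (np.float64(110.88), np.float64(0.4), 0.71) top 32 (np.float64(110.17), np.float64(1.2), 0.67) L (np.float64(-9.36), np.float64(-1.9), 0.4)
fence pca 325 21.14
side 12 (np.float64(111.22), np.float64(1.4), 0.76) side 32 (np.float64(110.35), np.float64(2.4), 0.79) L (np.float64(-9.26), np.float64(-5.3), 0.32)
fence pca 376 20.88
74 comb phase 0.83
78 comb phase 0.99
82 comb phase 0.95
85 comb phase 1.08
old
top 12 (np.float64(109.56), np.float64(-0.4), 0.76) top 32 (np.float64(108.62), np.float64(0.3), 0.75) L (np.float64(-9.35), np.float64(-1.8), 0.43)
fence pca 317 19.61
side 12 (np.float64(108.47), np.float64(-1.6), 0.37) side 32 (np.float64(108.63), np.float64(1.5), 0.45) L (np.float64(-9.26), np.float64(-5.3), 0.31)
fence pca 390 19.86
74 comb phase -0.3
78 comb phase -0.76
82 comb phase -0.89
85 comb phase -1.1
```

```bash
python3 -c "
from h import *
go([529,112.2,225],62.9)"
```

```text
t 22.0667 pos [ 469.  -110.2  241.8] yaw 21.64 q6 -0.77
dpos [0.1846 0.1378 0.0169] dr [ 1.000e-02 -3.000e-02 -4.126e+01]
```

Call:
servo_tool(delta_pos=[[0.185, 0.138, 0.01], [0.185, 0.138, 0.01], [0.185, 0.138, 0.01], [0.185, 0.138, 0.01], [0.185, 0.138, 0.01], [0.185, 0.138, 0.01], [0.185, 0.138, 0.016], [0.185, 0.138, 0.016]], dr=[[0, 0, -7], [0, 0, -14], [0, 0, -21], [0, 0, -28], [0, 0, -35], [0, 0, -41.3], [0, 0, -41.3], [0, 0, -41.3]], grip=[0, 0, 0, 0, 0, 0, 0, 0])

```text
time_s: 22.73
eef_pos: [528.2, 113.5, 224.4]
tool_rot: [-0.732, -3.053, 0.002]
ft_force: [0.8, -0.4, 0.1]
finger_gap: 0.5
gripper_force: 0.0
```

Call:
servo_tool(delta_pos=[[0, 0, 0], [0, 0, 0], [0, 0, 0], [0, 0, 0.02], [0, 0, 0.04], [0, 0, 0.06], [0, 0, 0.078], [0, 0, 0.078]], dr=[[0, 0, 0], [0, 0, 0], [0, 0, 0], [0, 0, 0], [0, 0, 0], [0, 0, 0], [0, 0, 0], [0, 0, 0]], grip=[0, 0, 0, 0, 0, 0, 0, 0])

```text
time_s: 23.4
eef_pos: [526.6, 109.7, 144.2]
tool_rot: [-0.741, -3.047, 0.003]
ft_force: [-0.6, 0.0, -1.3]
finger_gap: 0.498
gripper_force: 0.0
```

```bash
python3 -c "
from h import *
go([529,112.2,147],62.9)"
```

```text
t 23.4 pos [526.6 109.7 144.2] yaw 62.67 q6 -1.03
dpos [-0.001   0.0034 -0.0029] dr [-0.19 -0.31 -0.23]
```

Call:
servo_tool(delta_pos=[[-0.001, 0.003, -0.002], [-0.001, 0.003, -0.002], [-0.001, 0.003, -0.002], [-0.001, 0.003, -0.002], [-0.001, 0.003, -0.002], [-0.001, 0.003, -0.002], [-0.001, 0.003, -0.002], [-0.001, 0.003, -0.002]], dr=[[0, 0, 0], [0, 0, 0], [0, 0, 0], [0, 0, 0], [0, 0, 0], [0, 0, 0], [0, 0, 0], [0, 0, 0]], grip=[0.6, 1, 1, 1, 1, 1, 1, 1], newtons=15)

```text
time_s: 24.07
eef_pos: [531.4, 111.3, 151.1]
tool_rot: [0.739, 3.053, -0.005]
ft_force: [-3.5, -7.4, 6.1]
finger_gap: 0.132
gripper_force: 15.0
```

```bash
python3 st.py
```

```text
M [-1.261  0.742  0.079] F [-3.5 -7.4  6.1] g 15.0 11.5
t 24.0667 pos [531.4 111.3 151.1] yaw 62.8 q6 -1.03
dpos [0.0016 0.0019 0.0091] dr [-5.000e-02  2.300e-01  1.063e+02]
```

Call:
servo_tool(delta_pos=[[0.002, -0.0027, 0.0], [0.002, -0.0027, 0.0], [0.002, -0.0027, 0.0], [0.002, -0.0027, 0.0003], [0.002, -0.0027, 0.0006], [0.002, -0.0027, 0.0009], [0.002, -0.0027, 0.0012], [0.002, -0.0027, 0.0015]], dr=[[0, 0, 0], [0, 0, 0], [0, 0, 0], [0, 0, 7], [0, 0, 14], [0, 0, 21], [0, 0, 28], [0, 0, 35]], grip=[1, 1, 1, 1, 1, 1, 1, 1], newtons=50)

```text
time_s: 24.73
eef_pos: [530.1, 110.4, 149.7]
tool_rot: [1.629, 2.681, -0.0]
ft_force: [2.9, -6.6, 3.7]
finger_gap: 0.132
gripper_force: 49.9
```

```bash
python3 st.py
```

```text
M [-1.208 -0.542  0.035] F [ 2.9 -6.6  3.7] g 49.9 11.5
t 24.7333 pos [530.1 110.4 149.7] yaw 27.45 q6 -0.42
dpos [0.0026 0.0021 0.0077] dr [ 0.24  0.11 70.95]
```

Call:
servo_tool(delta_pos=[[-0.0022, 0, 0.0003], [-0.0022, 0, 0.0006], [-0.0022, 0, 0.0009], [-0.0022, 0, 0.0012], [-0.0022, 0, 0.0012], [-0.0022, 0, 0.0012], [-0.0022, 0, 0.0012], [-0.0022, 0, 0.0012]], dr=[[0, 0, 6], [0, 0, 12], [0, 0, 18], [0, 0, 24], [0, 0, 28], [0, 0, 28], [0, 0, 28], [0, 0, 28]], grip=[1, 1, 1, 1, 1, 1, 1, 1])

```text
time_s: 25.4
eef_pos: [530.1, 109.4, 148.5]
tool_rot: [2.224, 2.216, 0.001]
ft_force: [-1.3, -2.8, 5.0]
finger_gap: 0.128
gripper_force: 49.9
```

```bash
python3 st.py
```

```text
M [-0.664  0.085 -0.047] F [-1.3 -2.8  5. ] g 49.9 11.1
t 25.4 pos [530.1 109.4 148.5] yaw -0.2 q6 0.06
dpos [0.0043 0.0007 0.0065] dr [ 0.1  0.  43.3]
```

Call:
servo_tool(delta_pos=[[-0.001, 0, 0.0005], [-0.001, 0, 0.001], [-0.001, 0, 0.0015], [-0.001, 0, 0.0017], [-0.001, 0, 0.0019], [-0.001, 0, 0.002], [-0.001, 0, 0.002], [-0.001, 0, 0.002]], dr=[[0, 0, 5], [0, 0, 10], [0, 0, 15], [0, 0, 18], [0, 0, 21], [0, 0, 21], [0, 0, 21], [0, 0, 21]], grip=[1, 1, 1, 1, 1, 1, 1, 1])

```text
time_s: 26.07
eef_pos: [530.1, 109.0, 147.6]
tool_rot: [2.591, 1.775, 0.002]
ft_force: [-4.0, -1.1, 10.6]
finger_gap: 0.132
gripper_force: 50.0
```

```bash
python3 st.py
```

```text
M [-0.411  0.797 -0.067] F [-4.  -1.1 10.6] g 50.0 11.5
t 26.0667 pos [530.1 109.  147.6] yaw -21.18 q6 0.43
dpos [ 0.0046 -0.001   0.0056] dr [ 0.08 -0.06 22.32]
```

Call:
servo_tool(delta_pos=[[0, -0.001, -0.002], [0, -0.001, -0.002], [0, -0.001, -0.0015], [0, -0.001, -0.0015], [0, -0.001, -0.0015], [0, -0.001, -0.0015], [0, -0.001, -0.0015], [0, -0.001, -0.0015]], dr=[[0, 0, 4], [0, 0, 8], [0, 0, 12], [0, 0, 16], [0, 0, 18], [0, 0, 18], [0, 0, 18], [0, 0, 18]], grip=[1, 1, 1, 1, 1, 1, 1, 1])

```text
time_s: 26.73
eef_pos: [529.0, 109.2, 147.5]
tool_rot: [2.836, 1.35, 0.001]
ft_force: [-1.7, -1.9, 6.2]
finger_gap: 0.129
gripper_force: 50.0
```

```bash
python3 st.py
```

```text
M [-0.543  0.142  0.126] F [-1.7 -1.9  6.2] g 50.0 11.2
t 26.7333 pos [529.  109.2 147.5] yaw -39.11 q6 0.74
dpos [ 0.0047 -0.0014  0.0055] dr [ 0.05 -0.04  4.39]
```

Call:
servo_tool(delta_pos=[[0, 0, 0], [0, 0, 0], [0, 0, 0.0003], [0, 0, 0.0003], [0, 0, 0.0003], [0, 0, 0.0003], [0, 0, 0.0003], [0, 0, 0.0003]], dr=[[0, 0, 2], [0, 0, 4], [0, 0, 6], [0, 0, 8], [0, 0, 8], [0, 0, 8], [0, 0, 8], [0, 0, 8]], grip=[1, 1, 1, 1, 1, 1, 1, 1])

```text
time_s: 27.4
eef_pos: [528.9, 109.2, 147.4]
tool_rot: [2.924, 1.149, 0.001]
ft_force: [-1.8, -1.9, 7.2]
finger_gap: 0.13
gripper_force: 50.0
```

```bash
python3 st.py; python3 -c "
from h import *
L=[]
for i in range(4): read_camera('side'); L.append(get_obs()['moment'][2])
print(np.round(L,3))"
```

```text
M [-0.492  0.349  0.2  ] F [-1.8 -1.9  7.2] g 50.0 11.3
t 27.4 pos [528.9 109.2 147.4] yaw -47.1 q6 0.88
dpos [ 0.0044 -0.002   0.0054] dr [ 0.04 -0.04 -3.6 ]
[0.174 0.134 0.172 0.164]
```

Call:
servo_tool(delta_pos=[[0, 0, 0.0001], [0, 0, 0.0002], [0, 0, 0.0003], [0, 0, 0.0004], [0, 0, 0.0005], [0, 0, 0.0005], [0, 0, 0.0005], [0, 0, 0.0005]], dr=[[0, 0, 3], [0, 0, 6], [0, 0, 9], [0, 0, 12], [0, 0, 13], [0, 0, 13], [0, 0, 13], [0, 0, 13]], grip=[1, 1, 1, 1, 1, 1, 1, 1])

```text
time_s: 28.27
eef_pos: [528.8, 109.3, 147.3]
tool_rot: [3.035, 0.811, 0.001]
ft_force: [-3.2, -0.9, 9.7]
finger_gap: 0.132
gripper_force: 50.1
```

```bash
cat > tq.py <<'E'
from h import *
L=[]
for i in range(8): L.append(np.r_[get_obs()['moment'],get_obs()['ft_force']]); read_camera('side')
print(np.mean(L,0).round(3),np.std(L,0).round(3)); go([529,112,147],-43)
E
python3 tq.py
```

```text
[-0.475  0.663  0.377 -3.336 -0.928  9.549] [0.023 0.031 0.024 0.295 0.483 0.367]
t 28.6667 pos [528.8 109.4 147.3] yaw -60.07 q6 1.11
dpos [ 0.0015 -0.0022  0.0003] dr [  0.03  -0.04 -17.07]
```

Call:
servo_tool(delta_pos=[[0, 0, -0.001], [0, 0, -0.0015], [0, 0, -0.0015], [0, 0, -0.0015], [0, 0, -0.0015], [0, 0, -0.0015], [0, 0, -0.0015], [0, 0, -0.0015]], dr=[[0, 0, 1], [0, 0, 2], [0, 0, 2], [0, 0, 2], [0, 0, 2], [0, 0, 2], [0, 0, 2], [0, 0, 2]], grip=[1, 1, 1, 1, 1, 1, 1, 1])

```text
time_s: 29.33
eef_pos: [528.5, 109.2, 147.4]
tool_rot: [-3.049, -0.755, 0.0]
ft_force: [-0.8, 1.0, 3.3]
finger_gap: 0.132
gripper_force: 50.2
```

```bash
python3 tq.py
```

```text
[-0.234  0.233  0.443 -0.425  0.343  2.569] [0.027 0.02  0.019 0.423 0.343 0.494]
t 29.7333 pos [528.5 109.2 147.4] yaw -62.19 q6 1.14
dpos [ 0.0017 -0.0022  0.0004] dr [-1.000e-02  0.000e+00 -1.919e+01]
```

Call:
servo_tool(delta_pos=[[0, 0, 0], [0, 0, 0], [0, 0, 0], [0, 0, 0], [0, 0, 0], [0, 0, -0.03], [0, 0, -0.06], [0, 0, -0.095]], dr=[[0, 0, 0], [0, 0, 0], [0, 0, 0], [0, 0, 0], [0, 0, 0], [0, 0, 0], [0, 0, 0], [0, 0, 0]], grip=[0, 0, 0, 0, 0, 0, 0, 0])

```text
time_s: 30.4
eef_pos: [527.3, 109.0, 241.8]
tool_rot: [-3.049, -0.754, 0.006]
ft_force: [0.3, 0.8, 0.2]
finger_gap: 0.491
gripper_force: 0.0
```

```bash
python3 -c "
from h import *
go([455,-115,245],-62)"
```

```text
t 30.4 pos [527.3 109.  241.8] yaw -62.21 q6 1.14
dpos [-0.1685  0.1645 -0.0029] dr [-0.09  0.19 -0.21]
```

Call:
servo_tool(delta_pos=[[-0.168, 0.165, -0.01], [-0.168, 0.165, -0.01], [-0.168, 0.165, -0.01], [-0.168, 0.165, -0.01], [-0.168, 0.165, -0.01], [-0.168, 0.165, -0.01], [-0.168, 0.165, -0.01], [-0.168, 0.165, -0.01]], dr=[[0, 0, 0], [0, 0, 0], [0, 0, 0], [0, 0, 0], [0, 0, 0], [0, 0, 0], [0, 0, 0], [0, 0, 0]], grip=[0, 0, 0, 0, 0, 0, 0, 0])

```text
time_s: 31.07
eef_pos: [456.7, -116.3, 252.6]
tool_rot: [-3.051, -0.749, -0.001]
ft_force: [0.6, -0.0, 0.5]
finger_gap: 0.503
gripper_force: 0.0
```

```bash
python3 meas.py 9 new; python3 - <<'E'
from h import *
for n,k in(("top9",(528.7,109.5)),("side9",(528.2,116))):
    q=np.load(n+".npy",allow_pickle=True).item()
    P=np.array([pt(q,u,v) for v in range(180,275) for u in range(230,380) if q["depth"][v,u]>0]); m=P[(np.hypot(*(P[:,:2]-k).T)<48)&(P[:,2]>180)&(P[:,2]<202)]
    e,v=np.linalg.eigh(np.cov(m[:,:2].T)); print("wing",np.degrees(np.arctan2(v[1,1],v[0,1])).round(2),"tool would be",-62.2+90)
E
```

```text
top 12 (np.float64(110.74), np.float64(1.4), 0.7) top 32 (np.float64(110.2), np.float64(1.2), 0.65) L (np.float64(-9.26), np.float64(-2.0), 0.4)
fence pca 331 21.27
side 12 (np.float64(111.2), np.float64(1.4), 0.33) side 32 (np.float64(110.37), np.float64(2.4), 0.78) L (np.float64(-9.24), np.float64(-5.3), 0.29)
fence pca 381 20.95
74 comb phase 0.91
78 comb phase 1.04
82 comb phase 1.0
85 comb phase 0.96
wing -149.6 tool would be 27.799999999999997
wing -150.64 tool would be 27.799999999999997
```

```bash
python3 -c "
from rig import *
print(job_done())"
```

```text
the job is handed in; nothing more can be done
None
```

The job is handed in: I loosened the knob, swung the fence to 30° with its left end towards the robot, and retightened the knob to about 0.44 N m. The final camera checks on the fence put it at 29.9–30.4°, though the scale marks alone suggested nearer 31°. The arm was clear of everything after about 31 s.

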